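Dry-run the mitre saw on the pencil line

TASK

The mitre saw's battery is out, so make a dry check of the next cut: lay the pencil-marked length of timber flat on the saw table, tight and square against the fence with its pencil line right under the blade, and let go of it. Then bring the sprung saw head down by its handle until the teeth just touch the top of the timber, resting no more than lightly on it, and finish while still holding the handle down there so that the line can be checked. Leave the other things on the bench where they are.

Things in the scene. Friction and masses are not known exactly. Their poses are not given: they have to be found in the camera images.
- saw: Mitre saw, fixed (bolted down), grey aluminium, base 380 mm wide, motor on the blade's right. Its flat table, 55 mm above the bench, reaches from the fence 130 mm towards the operator and 190 mm to each side; a front arm with a knob, lower than the table, reaches out to 225 mm. Origin at bench height 55 mm under fence, same axes
- fence (a point): Point on the saw table's surface (55 mm above the bench) where fence face and blade plane meet. z up; x away from the operator, square to the fence; y along the fence to the operator's left. Fence face: x = 0, two halves 48 mm high, 14 mm thick, 30 to 185 mm either side of the blade; timber lies at x < 0. Blade plane: y = 0
- grip (a point): Middle of the head's black D-handle grip bar, a level rod 28 mm thick, 116 mm long, along y; middle 70 mm free for fingers, 45 mm of room behind. Swings on a 362 mm radius about a fixed hinge along y at x = 0.155, z = 0.070 of fence: from x = -0.151, z = 0.262 (raised; its spring returns it there) to x = -0.185, z = 0.193 (teeth on the timber). It takes about 9 N at first, 11 N there
- blade: The 190 mm saw blade on the sprung head: origin at its centre, faces along y; the lowest tooth is 95 mm under the centre. In fence's frame the centre is at z = 0.175 with the head raised (x = 0.002, teeth 80 mm over the saw table) and at z = 0.140 (x = -0.017) with the teeth on 45 mm timber at the fence; there, 2 mm at the handle is 1 mm at the teeth. The clear guard swings away by itself
- timber_mid (a point): Centre of the loose marked timber, a plain softwood batten 45 x 320 x 45 mm of about 0.3 kg lying on the bench to the saw's left at the start (this centre is 22.5 mm above what it lies on). Long axis = y, z up
- pencil_line (a point): Centre of the timber's cross-section at the dark pencil line (2 mm wide, drawn round all four long faces), 120 mm from the timber's centre towards its -y end, 40 mm from that end
- battery: Bystander: the saw's battery pack, 118 x 74 x 59 mm, origin under its centre
- tape_measure: Bystander: tape measure 78 x 42 x 55 mm, origin under its centre
- offcut: Bystander: plain unmarked timber offcut 45 x 140 x 45 mm, origin under its centre

How it is judged:
On the way, in this order (a step that is already met when the one before it is completed fails the run):
1. With the head raised, the timber lies flat on the saw table against the fence, the pencil line under the blade, and the robot has let go of it (y of pencil_line in the frame of fence between -0.004 and 0.004 m and x of timber_mid in the frame of fence between -0.0265 and -0.019 m and z of timber_mid in the frame of fence between 0.0185 and 0.0265 m and angle between the y axis of timber_mid and the y axis of fence, either way round below 0.035 rad and z of blade in the frame of fence above 0.165 m and contact force between the fingers and anything else below 0.3 N), for 0.2 s.
2. The head is brought down by its handle until the teeth are at the top of the timber (z of blade in the frame of fence below 0.145 m and contact force between the fingers and saw_head_c0 above 2 N), for 0.3 s.
At the end, for the whole second after the job is handed in: Timber flat on the saw table and against the fence (both within 4 mm, 2 degrees), pencil line within 4 mm of the blade plane; fingers hold the saw's grip bar down (over 2 N) with the teeth touching the timber (under 20 N) or at most 5 mm above it (all of step 2 and z of blade in the frame of fence above 0.137 m and contact force between blade and anything else below 20 N and y of pencil_line in the frame of fence between -0.004 and 0.004 m and x of timber_mid in the frame of fence between -0.0265 and -0.019 m and z of timber_mid in the frame of fence between 0.0185 and 0.0265 m and angle between the y axis of timber_mid and the y axis of fence, either way round below 0.035 rad); the arm keeps its last pose, push and grip.
It fails at once if A bystander on the bench was moved by more than 30 mm (distance of any of battery, tape_measure, offcut from where it was at the start of the episode above 0.03 m).
It also fails if it takes over 67 s, if anything falls off the work surface, if the arm or the gripper's body presses on something with over 40 N, if the wrist force passes 120 N, or if a joint passes its speed limit or range.

ROBOT

A 7-joint arm with a two-finger parallel gripper is mounted at the origin on the work surface. World frame = base frame: x ahead of the robot, y to its left, z up, the work surface at z = 0. Lengths are in m, angles in rad, forces in N, time in s.
With the tool pointing down it reaches from about 0.425 to 0.875 m from the base axis. Payload 8.4 kg.
Tool frame: the origin (TCP) lies midway between the tips of the shut fingers; the grasp point (between the pads) lies manip.tcp_to_grasp behind it (manip.tcp_to_grasp is the distance from the TCP to the grasp point, in m); z points along the fingers, y is the direction in which the jaws open and shut (so a half turn about z gives the same grasp; the last joint's range is limited). The gripper opens to 85 mm and grips with 20 to 120 N. Pads are 22 mm wide; open, the fingers measure 114 mm over their backs; the gripper's body (76 mm by 85 mm) begins 54 mm behind the grasp point. The pads swing forward as they close: fully open they stand 13 mm farther back than shut.
Start: joints at [1.032, 0.333, 0.04, 1.465, -0.013, 1.343, -0.059], TCP at [0.277, -0.588, 0.231] pointing down, gripper open.
Joint ranges: [-2.58, 2.58], [-0.38, 2.09], [-1.3, 1.39], [0.25, 2.4], [-1.5, 4.64], [0.08, 2.09], [-2.65, 2.65]. Speed limits (rad/s): [2.22, 2.22, 2.79, 2.79, 3.14, 3.14, 3.14].

INTERFACE

Orientations are given as a unit quaternion [w, x, y, z].
In Python, from plant import manip gives the robot as it stands.
- The arm moves only by the tool apply_moves, never from a script. Its argument "commands" is a list of rows, each an object with "fingers": the closure, from -1 (fully open) to 1 (shut); "delta_pos": the shift along the tool's x, y, z in m, a list of three; "roll": the turn about the tool's z in degrees. In form: [{"fingers": fingers, "delta_pos": [tx, ty, tz], "roll": roll}, ...]. A call has 1 to 20 rows; each row is the pose to reach, as a shift and turn from the pose commanded when the call began, along the tool's axes at that moment; what a row does not reach only later rows make up. A row lasts 1/12 s, in which the tool goes at most 41.7 mm and 7.16 degrees, less where a joint would pass 70% of its speed; a pose out of reach is approached as far as the arm can. A call with a gripper value outside its range is refused whole. The fingers move at their own pace and stop on an object; the grip force is fixed at half the most. Time passes only in rows, so rows that repeat a pose let the fingers close. It gives the time, the measured TCP pose, the force and the opening at its end, in the units of the state.
- manip.sense(): the state, without advancing time (a new reading comes with each control period).
- manip.grab_frame(name): name is "scene" or "side" or "wrist"; returns the picture (384x512x3 uint8, red, green, blue); there is no depth.
- manip.camera_info(name): a dict with "fx", "fy", "cx", "cy" (pixels), "world_to_cam" (4x4, takes a point from world to camera coordinates); the wrist camera has in their place "mount" (4x4, takes a point from camera to tool coordinates, whose origin is the TCP and whose axes are the flange's). Camera axes: x right, y up, looking along -z (the intrinsics and any distortion apply to the point x, -y, -z); pixel columns grow to the right and rows downward; lengths in m; the calibration is good to about 2 mm. A picture is of the moment at which its call begins: read the wrist's pose just before it. camera_info takes no time and is no camera call.
- manip.job_done(): hands the job in, once; it reports no verdict.
The state is a dict: "time_s": time; "joint_pos": joint angles; "joint_velocities": joint speeds; "tau": joint torques, N m; "tcp_pos": TCP position; "tcp_rot": TCP orientation; "contact_force": force on the tool from outside, world axes, zero at the start; "torque": the same for the moment, N m; "finger_gap": finger opening in m.
Only numpy, scipy, OpenCV 4.12 (cv2) and the standard library are available. Lean on these libraries where they do the work, as an engineer would, in place of code of your own. Each camera call takes 0.05 s, during which the arm holds its last target.

## Working session

There is one attempt and no reset: what is moved stays moved. The work goes in short steps, Python scripts to look and compute and a tool call to move; the robot and the scene stay as the last step left them, time stands still between calls to the robot, and variables do not carry over. Pictures are saved under pics/ and viewed, and the job is handed in when it is done.

Besides the shell and the picture viewer there is one more tool, called after "Emit:" by a JSON object that holds its "name" and its "arguments". apply_moves: Moves the arm, as the interface text tells. Its arguments: {"type":"object","properties":{"commands":{"type":"array","items":{"type":"object","properties":{"fingers":{"type":"number"},"delta_pos":{"type":"array","items":{"type":"number"}},"roll":{"type":"number"}}}}},"required":["commands"]}

```bash
ls; mkdir -p pics; python3 - <<'E'
from plant import manip
import cv2
s=manip.sense()
for k,v in s.items(): print(k,v)
print(manip.tcp_to_grasp)
for n in ("scene","side","wrist"):
    im=manip.grab_frame(n); cv2.imwrite(f"pics/{n}0.png",im[:,:,::-1]); print(n,manip.camera_info(n))
E
```

```text
pics
time_s 0.0
joint_pos [ 1.03178274  0.33393736  0.03989577  1.46626273 -0.01342956  1.34333991
 -0.0584906 ]
joint_velocities [ 4.27654384e-04  5.27966216e-04 -1.86119869e-04  1.07820526e-03
  1.71779810e-05 -6.36709751e-04  3.57114960e-04]
tau [ 1.73213852e-03 -6.58548903e+01  1.36613354e+00 -4.05566704e+01
  1.67021767e-02  1.25765760e-02 -3.17232866e-05]
tcp_pos [ 0.27652255 -0.58773098  0.23040866]
tcp_rot [-8.08853086e-04  9.75921277e-01  2.18121424e-01 -2.28479871e-04]
contact_force [0.83854048 0.42416733 0.09734131]
torque [-0.00160462  0.03787967 -0.01453203]
finger_gap 0.08526863495297463
0.0187
scene {'fx': 365.14123004738394, 'fy': 365.14123004738394, 'cx': 254.44760836584706, 'cy': 190.2568146138176, 'world_to_cam': array([[-0.81667324,  0.57699548, -0.01100148,  0.44026529],
       [-0.45582117, -0.63323832,  0.62548884,  0.13242439],
       [ 0.35393768,  0.51583471,  0.78015555, -1.6711338 ],
       [ 0.        ,  0.        ,  0.        ,  1.        ]])}
side {'fx': 367.27666418736356, 'fy': 367.27666418736356, 'cx': 263.8679027103448, 'cy': 190.28011463097076, 'world_to_cam': array([[-9.87871579e-01, -1.55268662e-01, -1.17695864e-03,
         5.31856583e-01],
       [ 8.34624241e-02, -5.37377353e-01,  8.39201766e-01,
        -2.03417187e-01],
       [-1.30934206e-01,  8.28925342e-01,  5.43818914e-01,
        -1.23502812e+00],
       [ 0.00000000e+00,  0.00000000e+00,  0.00000000e+00,
         1.00000000e+00]])}
wrist {'fx': 290.3187573612383, 'fy': 290.3187573612383, 'cx': 250.87724694353764, 'cy': 187.12303219490255, 'mount': array([[-2.04989268e-04,  9.51414076e-01,  3.07914297e-01,
         7.88158360e-02],
       [ 9.99999976e-01,  2.18535908e-04, -9.51198445e-06,
         3.07816089e-05],
       [-7.63401662e-05,  3.07914287e-01, -9.51414098e-01,
        -1.40921930e-01],
       [ 0.00000000e+00,  0.00000000e+00,  0.00000000e+00,
         1.00000000e+00]])}
```

View pics/scene0.png

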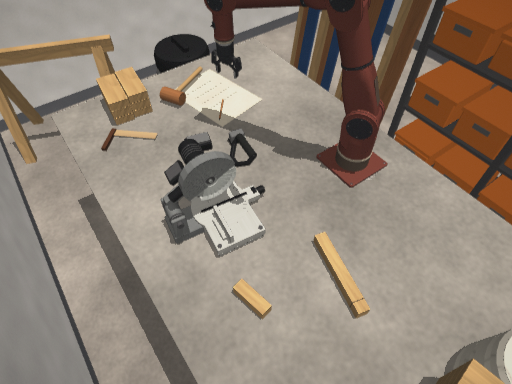

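View pics/side0.png

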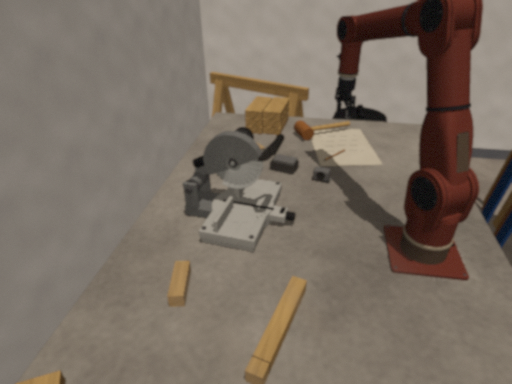

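View pics/wrist0.png

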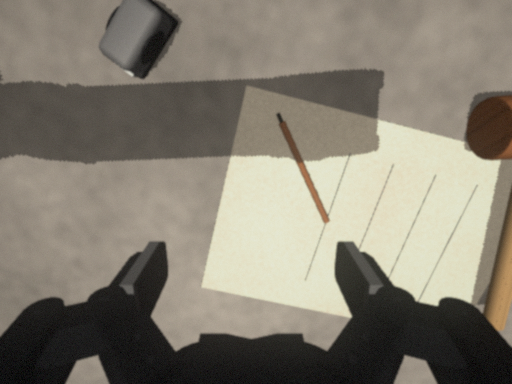

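```bash
python3 - <<'E'
import cv2
a=cv2.imread("pics/scene0.png");b=cv2.imread("pics/side0.png")
cv2.imwrite("pics/c1.png",cv2.resize(a[120:270,150:280],None,fx=5,fy=4*5/4,interpolation=cv2.INTER_CUBIC)[:600] if 0 else cv2.resize(a[125:260,150:280],None,fx=4.4,fy=4.4,interpolation=cv2.INTER_CUBIC))
cv2.imwrite("pics/c2.png",cv2.resize(a[225:325,225:380],None,fx=5,fy=5,interpolation=cv2.INTER_CUBIC))
cv2.imwrite("pics/c3.png",cv2.resize(b[120:260,170:310],None,fx=4.2,fy=4.2,interpolation=cv2.INTER_CUBIC))
cv2.imwrite("pics/c4.png",cv2.resize(b[250:384,150:320],None,fx=4.4,fy=4.4,interpolation=cv2.INTER_CUBIC))
E
```

```text
(no output)
```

View pics/c1.png

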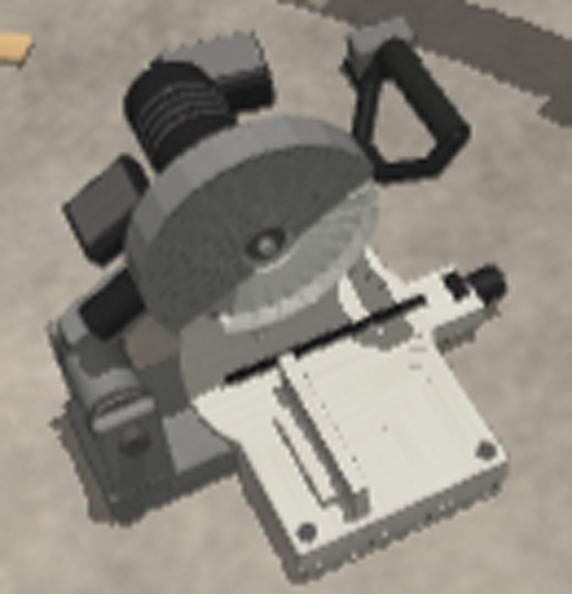

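View pics/c2.png

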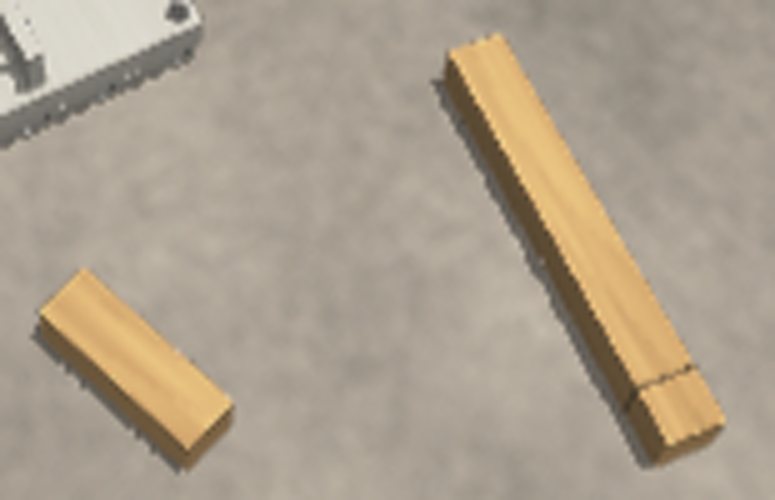

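View pics/c3.png

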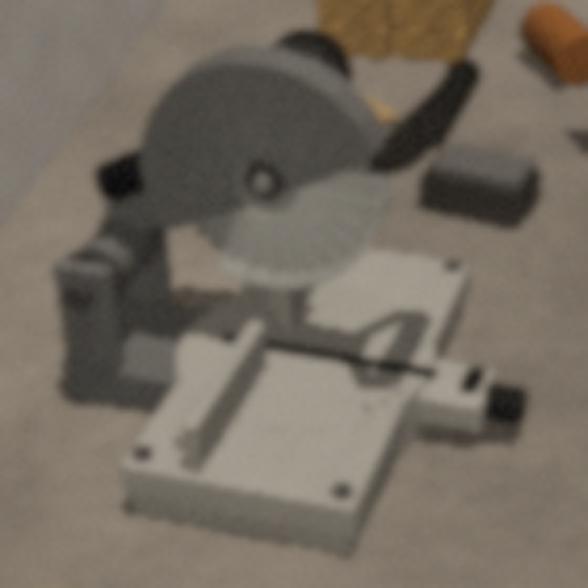

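View pics/c4.png

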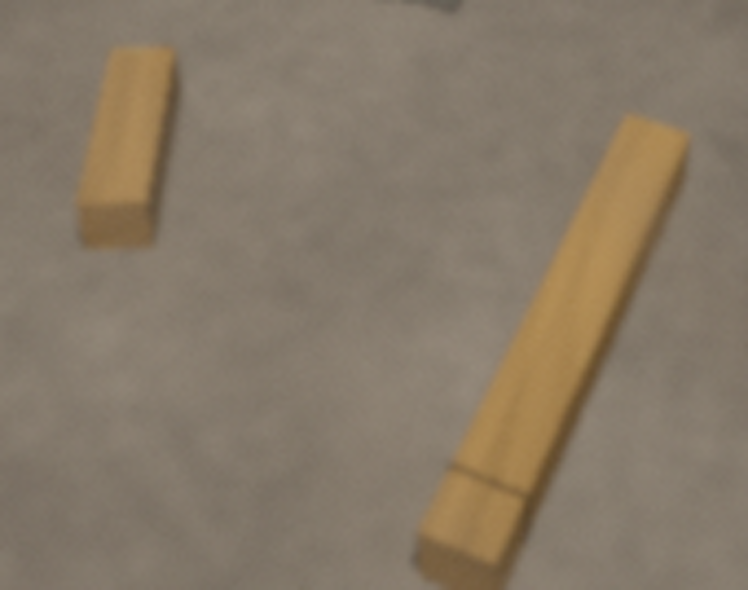

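```bash
cat > h.py <<'E'
import numpy as np, cv2, json
from scipy.spatial.transform import Rotation as R
from plant import manip
def Rq(q): return R.from_quat([q[1],q[2],q[3],q[0]]).as_matrix()
def cam(name,s=None):
    c=manip.camera_info(name)
    if name!="wrist":
        W=c["world_to_cam"]; return c,W
    T=np.eye(4);T[:3,:3]=Rq(s["tcp_rot"]);T[:3,3]=s["tcp_pos"]
    return c,np.linalg.inv(T@c["mount"])
def ray(cW,px):
    c,W=cW; u,v=px
    d=np.array([(u-c["cx"])/c["fx"],-(v-c["cy"])/c["fy"],-1.])
    Rt=W[:3,:3].T; return -Rt@W[:3,3], Rt@d
def onz(cW,px,z):
    o,d=ray(cW,px); return o+d*(z-o[2])/d[2]
def proj(cW,P):
    c,W=cW; p=W[:3,:3]@np.asarray(P,float)+W[:3,3]
    return np.array([c["cx"]+c["fx"]*p[0]/-p[2], c["cy"]+c["fy"]*(-p[1])/-p[2]])
def tri(*prs):
    A=np.zeros((3,3));b=np.zeros(3)
    for cW,px in prs:
        o,d=ray(cW,px); d=d/np.linalg.norm(d); M=np.eye(3)-np.outer(d,d); A+=M;b+=M@o
    return np.linalg.solve(A,b)
E
python3 - <<'E'
from h import *
np.set_printoptions(precision=4,suppress=True)
S=cam("scene");D=cam("side")
s=lambda x,y:(150+x/4.4,125+y/4.4)
d=lambda x,y:(170+x/4.2,120+y/4.2)
s2=lambda x,y:(225+x/5,225+y/5)
d2=lambda x,y:(150+x/4.4,250+y/4.4)
for n,a,b in [("screwA",s(308,532),d(142,453)),("screwB",s(486,450),d(342,490)),("slotback",s(228,378),d(268,343)),("slotfront",s(425,300),d(435,375)),("knob",s(490,282),d(508,402))]:
    print(n,tri((S,a),(D,b)),onz(S,a,.055),onz(D,b,.055))
print("timber")
for n,a,b in [("farL",s2(448,55),d2(690,133)),("farR",s2(497,35),d2(628,117)),("lineA",s2(637,388),d2(450,465)),("lineB",s2(695,367),d2(525,495)),("endA",s2(665,445),d2(420,535)),("endB",s2(725,425),d2(497,565))]:
    print(n,onz(S,a,.045),onz(D,b,.045))
E
```

```text
screwA [0.735  0.0595 0.0561] [0.7337 0.0576 0.055 ] [0.7361 0.06   0.055 ]
screwB [0.5667 0.0794 0.0552] [0.5658 0.0783 0.055 ] [0.5672 0.0805 0.055 ]
slotback [ 0.6901 -0.1572  0.0115] [ 0.7087 -0.1182  0.055 ] [ 0.67   -0.1088  0.055 ]
slotfront [ 0.5153 -0.0889  0.0524] [ 0.5151 -0.0885  0.055 ] [ 0.5155 -0.0834  0.055 ]
knob [ 0.4489 -0.0779  0.04  ] [ 0.4536 -0.0706  0.055 ] [ 0.4491 -0.0542  0.055 ]
timber
farL [0.4194 0.2232 0.045 ] [0.3753 0.2353 0.045 ]
farR [0.3776 0.2314 0.045 ] [0.417  0.2273 0.045 ]
lineA [0.4876 0.4907 0.045 ] [0.4885 0.4931 0.045 ]
lineB [0.4459 0.5027 0.045 ] [0.4463 0.5039 0.045 ]
endA [0.5    0.5286 0.045 ] [0.4967 0.534  0.045 ]
endB [0.4586 0.5419 0.045 ] [0.455  0.5436 0.045 ]
```

```bash
cat >> h.py <<'E'
def plan(*wps,q=None,p=None):
    """wps (x,y,z,psi_deg) world -> print delta,roll from present pose (roll +: psi decreases)"""
    s=manip.sense(); M=Rq(s["tcp_rot"] if q is None else q); p=np.array(s["tcp_pos"] if p is None else p)
    psi=np.degrees(np.arctan2(M[1,0],M[0,0]))
    print("now",np.round(p,4),"psi",round(psi,2),"j",np.round(s["joint_pos"],2),"F",np.round(s["contact_force"],1),"gap",round(s["finger_gap"],4),"t",round(s["time_s"],2))
    for w in wps:
        d=M.T@(np.array(w[:3])-p); r=-((w[3]-psi+180)%360-180)
        print(w,"->",np.round(d,4),"roll",round(r,2))
E
python3 - <<'E'
from h import *
plan((.44,-.40,.43,25.2),(.44,-.05,.43,125),(.44,.1,.43,125))
E
```

```text
now [ 0.2766 -0.5878  0.2306] psi 25.2 j [ 1.03  0.33  0.04  1.47 -0.01  1.34 -0.06] F [ 0.1 -0.7 -0. ] gap 0.0858 t 0.15
(0.44, -0.4, 0.43, 25.2) -> [ 0.2278 -0.1006 -0.1993] roll -0.0
(0.44, -0.05, 0.43, 125) -> [ 0.3768 -0.4173 -0.1989] roll -99.8
(0.44, 0.1, 0.43, 125) -> [ 0.4407 -0.5531 -0.1987] roll -99.8
```

Emit:
{"name": "apply_moves", "arguments": {"commands": [{"fingers":-1,"delta_pos":[0.0,0.0,-0.08],"roll":0},{"fingers":-1,"delta_pos":[0.03,0.0,-0.14],"roll":-7},{"fingers":-1,"delta_pos":[0.23,-0.1,-0.2],"roll":-14},{"fingers":-1,"delta_pos":[0.23,-0.1,-0.2],"roll":-21},{"fingers":-1,"delta_pos":[0.23,-0.1,-0.2],"roll":-28},{"fingers":-1,"delta_pos":[0.23,-0.1,-0.2],"roll":-35},{"fingers":-1,"delta_pos":[0.23,-0.1,-0.2],"roll":-42},{"fingers":-1,"delta_pos":[0.23,-0.1,-0.2],"roll":-49},{"fingers":-1,"delta_pos":[0.38,-0.42,-0.2],"roll":-56},{"fingers":-1,"delta_pos":[0.38,-0.42,-0.2],"roll":-63},{"fingers":-1,"delta_pos":[0.38,-0.42,-0.2],"roll":-70},{"fingers":-1,"delta_pos":[0.38,-0.42,-0.2],"roll":-77},{"fingers":-1,"delta_pos":[0.38,-0.42,-0.2],"roll":-84},{"fingers":-1,"delta_pos":[0.38,-0.42,-0.2],"roll":-91},{"fingers":-1,"delta_pos":[0.38,-0.42,-0.2],"roll":-98},{"fingers":-1,"delta_pos":[0.44,-0.55,-0.2],"roll":-105},{"fingers":-1,"delta_pos":[0.44,-0.55,-0.2],"roll":-112},{"fingers":-1,"delta_pos":[0.44,-0.55,-0.2],"roll":-115},{"fingers":-1,"delta_pos":[0.44,-0.55,-0.2],"roll":-115}]}}

```text
time_s: 1.73
tcp_pos: [0.4398, 0.0486, 0.431]
tcp_rot: [0.0, 0.339, 0.941, -0.0]
contact_force: [1.4, 0.7, -0.3]
finger_gap: 0.0857
```

```bash
python3 - <<'E'
from h import *
plan((.45,.36,.27,255.4))
E
```

```text
now [0.4398 0.0486 0.431 ] psi 140.41 j [ 0.48 -0.11 -0.6   1.54 -0.06  1.69  0.75] F [ 1.4  0.7 -0.3] gap 0.0857 t 1.73
(0.45, 0.36, 0.27, 255.4) -> [0.1907 0.2465 0.1609] roll -114.99
```

Emit:
{"name": "apply_moves", "arguments": {"commands": [{"fingers":-1,"delta_pos":[0.19,0.247,0.0],"roll":-7},{"fingers":-1,"delta_pos":[0.19,0.247,0.0],"roll":-14},{"fingers":-1,"delta_pos":[0.19,0.247,0.16],"roll":-21},{"fingers":-1,"delta_pos":[0.19,0.247,0.16],"roll":-28},{"fingers":-1,"delta_pos":[0.19,0.247,0.16],"roll":-35},{"fingers":-1,"delta_pos":[0.19,0.247,0.16],"roll":-42},{"fingers":-1,"delta_pos":[0.19,0.247,0.16],"roll":-49},{"fingers":-1,"delta_pos":[0.19,0.247,0.16],"roll":-56},{"fingers":-1,"delta_pos":[0.19,0.247,0.16],"roll":-63},{"fingers":-1,"delta_pos":[0.19,0.247,0.16],"roll":-70},{"fingers":-1,"delta_pos":[0.19,0.247,0.16],"roll":-77},{"fingers":-1,"delta_pos":[0.19,0.247,0.16],"roll":-84},{"fingers":-1,"delta_pos":[0.19,0.247,0.16],"roll":-91},{"fingers":-1,"delta_pos":[0.19,0.247,0.16],"roll":-98},{"fingers":-1,"delta_pos":[0.19,0.247,0.16],"roll":-105},{"fingers":-1,"delta_pos":[0.19,0.247,0.16],"roll":-112},{"fingers":-1,"delta_pos":[0.19,0.247,0.16],"roll":-115},{"fingers":-1,"delta_pos":[0.19,0.247,0.16],"roll":-115},{"fingers":-1,"delta_pos":[0.19,0.247,0.16],"roll":-115}]}}

```text
time_s: 3.32
tcp_pos: [0.4526, 0.3578, 0.2708]
tcp_rot: [-0.0, -0.609, 0.793, 0.0]
contact_force: [0.5, 0.1, 0.9]
finger_gap: 0.0854
```

```bash
python3 - <<'E'
from h import *
plan()
s=manip.sense();json.dump([list(s["tcp_pos"]),list(s["tcp_rot"])],open("w1.json","w"))
im=manip.grab_frame("wrist")[:,:,::-1]; cv2.imwrite("pics/w1.png",cv2.resize(im,(768,576),interpolation=cv2.INTER_CUBIC))
E
```

```text
now [0.4526 0.3578 0.2708] psi -104.93 j [ 0.15  0.35 -1.12  1.55  0.32  1.44  1.89] F [0.5 0.1 0.9] gap 0.0854 t 3.32
```

View pics/w1.png

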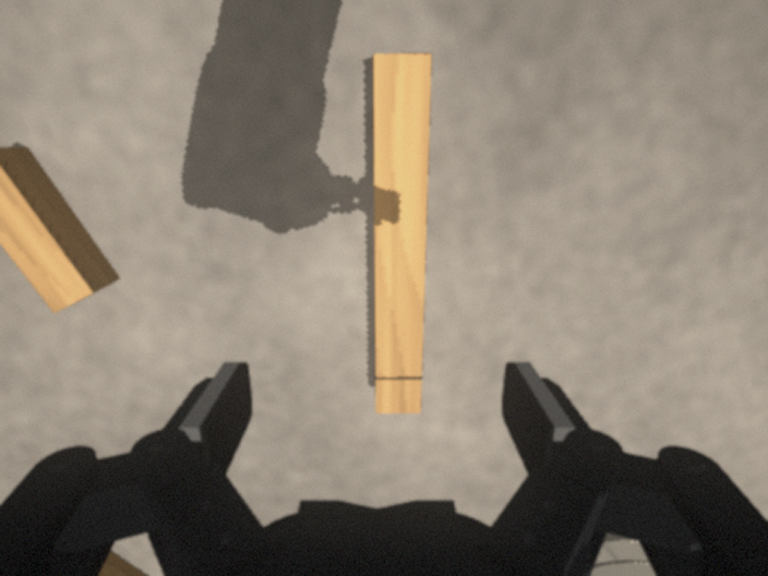

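```bash
python3 - <<'E'
from h import *
np.set_printoptions(precision=4,suppress=True)
p,q=json.load(open("w1.json")); W=cam("wrist",{"tcp_pos":p,"tcp_rot":q})
for n,a in [("farA",(373.5,54)),("farB",(431.5,54)),("lineA",(375,378)),("lineB",(422.5,378)),("endA",(376,413)),("endB",(421.5,413))]:
    print(n,onz(W,(a[0]/1.5,a[1]/1.5),.045))
E
```

```text
farA [0.4183 0.2212 0.045 ]
farB [0.3758 0.2325 0.045 ]
lineA [0.4891 0.4901 0.045 ]
lineB [0.4454 0.5017 0.045 ]
endA [0.4983 0.5279 0.045 ]
endB [0.4551 0.5394 0.045 ]
```

```bash
python3 - <<'E'
from h import *
plan((.4322,.3604,.08,255.44),(.4322,.3604,.008,255.44))
E
```

```text
now [0.4527 0.3578 0.2708] psi -104.95 j [ 0.15  0.35 -1.12  1.55  0.32  1.44  1.89] F [-0.4 -0.7  0. ] gap 0.0851 t 3.37
(0.4322, 0.3604, 0.08, 255.44) -> [0.0027 0.0204 0.1908] roll -0.39
(0.4322, 0.3604, 0.008, 255.44) -> [0.0027 0.0204 0.2628] roll -0.39
```

Emit:
{"name": "apply_moves", "arguments": {"commands": [{"fingers":-1,"delta_pos":[0.0027,0.0204,0.1],"roll":-0.4},{"fingers":-1,"delta_pos":[0.0027,0.0204,0.19],"roll":-0.4},{"fingers":-1,"delta_pos":[0.0027,0.0204,0.19],"roll":-0.4},{"fingers":-1,"delta_pos":[0.0027,0.0204,0.19],"roll":-0.4},{"fingers":-1,"delta_pos":[0.0027,0.0204,0.19],"roll":-0.4},{"fingers":-1,"delta_pos":[0.0027,0.0204,0.21],"roll":-0.4},{"fingers":-1,"delta_pos":[0.0027,0.0204,0.24],"roll":-0.4},{"fingers":-1,"delta_pos":[0.0027,0.0204,0.263],"roll":-0.4},{"fingers":-1,"delta_pos":[0.0027,0.0204,0.263],"roll":-0.4},{"fingers":1,"delta_pos":[0.0027,0.0204,0.263],"roll":-0.4},{"fingers":1,"delta_pos":[0.0027,0.0204,0.263],"roll":-0.4},{"fingers":1,"delta_pos":[0.0027,0.0204,0.263],"roll":-0.4},{"fingers":1,"delta_pos":[0.0027,0.0204,0.263],"roll":-0.4},{"fingers":1,"delta_pos":[0.0027,0.0204,0.263],"roll":-0.4},{"fingers":1,"delta_pos":[0.0027,0.0204,0.263],"roll":-0.4},{"fingers":1,"delta_pos":[0.0027,0.0204,0.263],"roll":-0.4},{"fingers":1,"delta_pos":[0.0027,0.0204,0.263],"roll":-0.4}]}}

```text
time_s: 4.78
tcp_pos: [0.4332, 0.3614, 0.0099]
tcp_rot: [0.001, -0.613, 0.79, -0.0]
contact_force: [-0.5, 0.2, 6.1]
finger_gap: 0.0443
```

```bash
python3 - <<'E'
from h import *
plan((.4322,.3604,.23,255.44),(.55,.20,.23,170))
E
```

```text
now [0.4332 0.3614 0.0099] psi -104.44 j [-0.    0.58 -0.96  1.86  0.56  1.    1.69] F [-0.5  0.2  6.1] gap 0.0443 t 4.78
(0.4322, 0.3604, 0.23, 255.44) -> [ 0.0008  0.0003 -0.2201] roll 0.12
(0.55, 0.2, 0.23, 170) -> [ 0.1267 -0.1538 -0.2201] roll 85.56
```

Emit:
{"name": "apply_moves", "arguments": {"commands": [{"fingers":1,"delta_pos":[0.0,0.0,-0.04],"roll":0},{"fingers":1,"delta_pos":[0.0,0.0,-0.08],"roll":0},{"fingers":1,"delta_pos":[0.0,0.0,-0.12],"roll":0},{"fingers":1,"delta_pos":[0.0,0.0,-0.16],"roll":3},{"fingers":1,"delta_pos":[0.0,-0.02,-0.2],"roll":10},{"fingers":1,"delta_pos":[0.0,-0.05,-0.22],"roll":17},{"fingers":1,"delta_pos":[0.0,-0.07,-0.22],"roll":24},{"fingers":1,"delta_pos":[0.0,-0.07,-0.22],"roll":31},{"fingers":1,"delta_pos":[0.0,-0.07,-0.22],"roll":38},{"fingers":1,"delta_pos":[0.0,-0.07,-0.22],"roll":45},{"fingers":1,"delta_pos":[0.0,-0.07,-0.22],"roll":52},{"fingers":1,"delta_pos":[0.0,-0.07,-0.22],"roll":59},{"fingers":1,"delta_pos":[0.0,-0.07,-0.22],"roll":66},{"fingers":1,"delta_pos":[0.0,-0.07,-0.22],"roll":73},{"fingers":1,"delta_pos":[0.0,-0.07,-0.22],"roll":80},{"fingers":1,"delta_pos":[0.0,-0.07,-0.22],"roll":87},{"fingers":1,"delta_pos":[0.0,-0.07,-0.22],"roll":94},{"fingers":1,"delta_pos":[0.0,-0.07,-0.22],"roll":94}]}}

```text
time_s: 6.28
tcp_pos: [0.4997, 0.3432, 0.2288]
tcp_rot: [0.0, 0.163, 0.987, 0.0]
contact_force: [-0.1, 0.4, -2.2]
finger_gap: 0.044
```

```bash
python3 - <<'E'
from h import *
plan((.52,.33,.23,83),(.62,.15,.23,83))
E
```

```text
now [0.4997 0.3432 0.2288] psi 161.27 j [-0.06  0.34 -0.77  1.55  0.24  1.35  0.39] F [-0.1  0.4 -2.2] gap 0.044 t 6.28
(0.52, 0.33, 0.23, 83) -> [-0.0234 -0.006  -0.0012] roll 78.27
(0.62, 0.15, 0.23, 83) -> [-0.1759 -0.1444 -0.0011] roll 78.27
```

Emit:
{"name": "apply_moves", "arguments": {"commands": [{"fingers":1,"delta_pos":[-0.02,-0.006,0],"roll":7},{"fingers":1,"delta_pos":[-0.02,-0.006,0],"roll":14},{"fingers":1,"delta_pos":[-0.02,-0.006,0],"roll":21},{"fingers":1,"delta_pos":[-0.02,-0.006,0],"roll":28},{"fingers":1,"delta_pos":[-0.02,-0.006,0],"roll":35},{"fingers":1,"delta_pos":[-0.02,-0.006,0],"roll":42},{"fingers":1,"delta_pos":[-0.05,-0.03,0],"roll":49},{"fingers":1,"delta_pos":[-0.08,-0.06,0],"roll":56},{"fingers":1,"delta_pos":[-0.11,-0.085,0],"roll":63},{"fingers":1,"delta_pos":[-0.14,-0.115,0],"roll":70},{"fingers":1,"delta_pos":[-0.16,-0.13,0],"roll":77},{"fingers":1,"delta_pos":[-0.175,-0.145,0],"roll":78.3},{"fingers":1,"delta_pos":[-0.175,-0.145,0],"roll":78.3},{"fingers":1,"delta_pos":[-0.175,-0.145,0],"roll":78.3},{"fingers":1,"delta_pos":[-0.175,-0.145,0],"roll":78.3}]}}

```text
time_s: 7.53
tcp_pos: [0.6196, 0.152, 0.2281]
tcp_rot: [-0.001, 0.745, 0.667, 0.0]
contact_force: [-1.1, -0.2, -3.2]
finger_gap: 0.044
```

```bash
cat >> h.py <<'E'
def snap(n,cams=("wrist",)):
    plan()
    for c in cams:
        s=manip.sense();im=manip.grab_frame(c)[:,:,::-1]
        if c=="wrist": json.dump([list(s["tcp_pos"]),list(s["tcp_rot"])],open(n+".json","w"))
        cv2.imwrite(f"pics/{n}_{c}_raw.png",im)
        cv2.imwrite(f"pics/{n}_{c}.png",cv2.resize(im,(768,576),interpolation=cv2.INTER_CUBIC))
def wcam(n):
    p,q=json.load(open(n+".json")); return cam("wrist",{"tcp_pos":p,"tcp_rot":q})
E
python3 -c "
from h import *
snap('w2')"
```

```text
now [0.6196 0.152  0.2281] psi 83.65 j [ 0.04  0.35 -0.46  1.48  0.15  1.35 -0.53] F [-1.1 -0.2 -3.2] gap 0.044 t 7.53
```

View pics/w2_wrist.png

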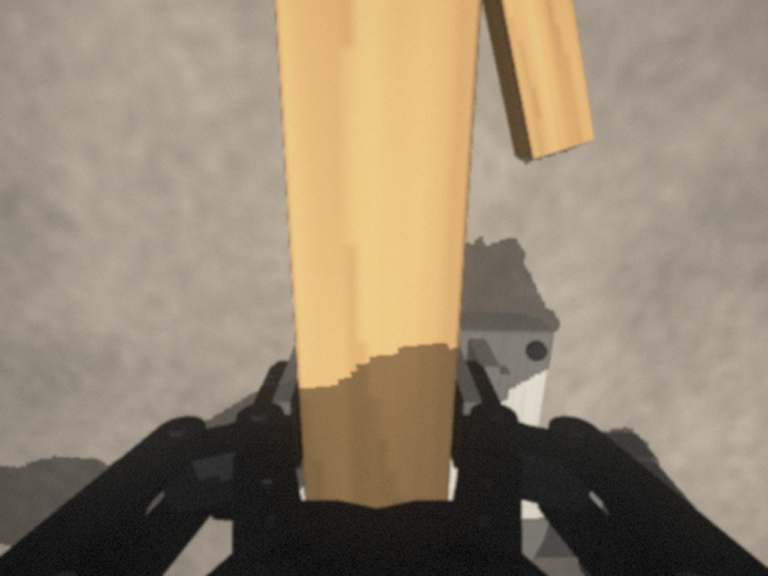

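```bash
python3 - <<'E'
from h import *
np.set_printoptions(precision=4,suppress=True)
S=cam("scene");D=cam("side")
s=lambda x,y:(150+x/4.4,125+y/4.4)
d=lambda x,y:(170+x/4.2,120+y/4.2)
print("FL",onz(S,s(509,461),.055),onz(D,d(355,522),.055))
print("FR side",onz(D,d(470,262),.055))
print("fence left end bottom", onz(S,s(352,518),.055),onz(D,d(200,468),.055))
print("fence left top back/front", onz(S,s(285,357),.103),onz(D,d(265,320),.103))
print("handle", tri((S,s(420,80)),(D,d(450,85))))
E
```

```text
FL [0.5563 0.0989 0.055 ] [0.5505 0.116  0.055 ]
FR side [ 0.5069 -0.2739  0.055 ]
fence left end bottom [0.6966 0.0677 0.055 ] [0.6846 0.0713 0.055 ]
fence left top back/front [ 0.6696 -0.0755  0.103 ] [ 0.6627 -0.075   0.103 ]
handle [ 0.5081 -0.0927  0.328 ]
```

```bash
python3 - <<'E'
from h import *
np.set_printoptions(precision=4,suppress=True)
S=cam("scene")
for a in [(40,315),(83,268),(233,405),(190,450)]: print(onz(S,(225+a[0]/5,225+a[1]/5),.045))
plan((.6173,.150,.20,82.7),(.6173,.150,.088,82.7),(.6173,.0408,.088,82.7),(.6173,.0408,.066,82.7))
E
```

```text
[0.782  0.2178 0.045 ]
[0.7388 0.2062 0.045 ]
[0.7125 0.3445 0.045 ]
[0.7532 0.3522 0.045 ]
now [0.6194 0.1525 0.2282] psi 83.64 j [ 0.04  0.35 -0.46  1.48  0.15  1.35 -0.53] F [ 0.6  1.  -2.8] gap 0.0443 t 7.58
(0.6173, 0.15, 0.2, 82.7) -> [-0.0027 -0.0018  0.0282] roll 0.94
(0.6173, 0.15, 0.088, 82.7) -> [-0.0029 -0.0018  0.1402] roll 0.94
(0.6173, 0.0408, 0.088, 82.7) -> [-0.1114  0.0103  0.14  ] roll 0.94
(0.6173, 0.0408, 0.066, 82.7) -> [-0.1114  0.0103  0.162 ] roll 0.94
```

Emit:
{"name": "apply_moves", "arguments": {"commands": [{"fingers":1,"delta_pos":[-0.003,-0.002,0.04],"roll":0.9},{"fingers":1,"delta_pos":[-0.003,-0.002,0.08],"roll":0.9},{"fingers":1,"delta_pos":[-0.003,-0.002,0.12],"roll":0.9},{"fingers":1,"delta_pos":[-0.003,-0.002,0.14],"roll":0.9},{"fingers":1,"delta_pos":[-0.003,-0.002,0.14],"roll":0.9},{"fingers":1,"delta_pos":[-0.035,0.002,0.14],"roll":0.9},{"fingers":1,"delta_pos":[-0.07,0.006,0.14],"roll":0.9},{"fingers":1,"delta_pos":[-0.1,0.009,0.14],"roll":0.9},{"fingers":1,"delta_pos":[-0.111,0.01,0.14],"roll":0.9},{"fingers":1,"delta_pos":[-0.111,0.01,0.14],"roll":0.9},{"fingers":1,"delta_pos":[-0.111,0.01,0.15],"roll":0.9},{"fingers":1,"delta_pos":[-0.111,0.01,0.157],"roll":0.9},{"fingers":1,"delta_pos":[-0.111,0.01,0.16],"roll":0.9},{"fingers":1,"delta_pos":[-0.111,0.01,0.16],"roll":0.9}]}}

```text
time_s: 8.75
tcp_pos: [0.6164, 0.0406, 0.0668]
tcp_rot: [-0.001, 0.752, 0.66, -0.001]
contact_force: [-1.2, -0.4, -3.4]
finger_gap: 0.0443
```

```bash
python3 -c "
from h import *
snap('w3',('scene','side'))
a=cv2.imread('pics/w3_scene_raw.png')[110:260,150:320];b=cv2.imread('pics/w3_side_raw.png')[110:270,160:330]
cv2.imwrite('pics/w3c.png',np.hstack([cv2.resize(a,(400,353),interpolation=2),cv2.resize(b,(400,353),interpolation=2)]))"
```

```text
now [0.6164 0.0406 0.0668] psi 82.55 j [ 0.18  0.44 -0.4   1.71  0.19  1.04 -0.41] F [-1.2 -0.4 -3.4] gap 0.0443 t 8.75
```

View pics/w3c.png

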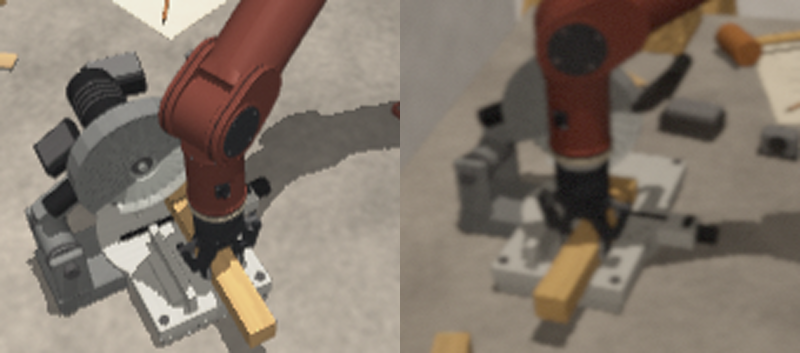

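Emit:
{"name": "apply_moves", "arguments": {"commands": [{"fingers":1,"delta_pos":[0,0,0.001],"roll":0},{"fingers":1,"delta_pos":[0,0,0.002],"roll":0},{"fingers":1,"delta_pos":[0,0,0.0025],"roll":0},{"fingers":1,"delta_pos":[0,0,0.0025],"roll":0}]}}

```text
time_s: 9.18
tcp_pos: [0.6173, 0.0389, 0.0654]
tcp_rot: [-0.0, 0.752, 0.659, -0.0]
contact_force: [0.2, -0.3, -1.7]
finger_gap: 0.0441
```

Emit:
{"name": "apply_moves", "arguments": {"commands": [{"fingers":1,"delta_pos":[0,0,0.0015],"roll":0},{"fingers":-0.5,"delta_pos":[0,0,0.0015],"roll":0},{"fingers":-0.5,"delta_pos":[0,0,0.0015],"roll":0},{"fingers":-0.5,"delta_pos":[0,0,0.0015],"roll":0},{"fingers":-0.5,"delta_pos":[0,0,0.0015],"roll":0},{"fingers":-0.5,"delta_pos":[0,0,-0.03],"roll":0},{"fingers":-0.5,"delta_pos":[0,0,-0.07],"roll":0},{"fingers":-1,"delta_pos":[0.02,0,-0.11],"roll":0},{"fingers":-1,"delta_pos":[0.04,0,-0.15],"roll":0},{"fingers":-1,"delta_pos":[0.04,0,-0.19],"roll":0},{"fingers":-1,"delta_pos":[0.04,0,-0.23],"roll":0},{"fingers":-1,"delta_pos":[0.04,0,-0.27],"roll":0},{"fingers":-1,"delta_pos":[0.04,0,-0.27],"roll":0},{"fingers":-1,"delta_pos":[0.04,0,-0.27],"roll":0},{"fingers":-1,"delta_pos":[0.04,0,-0.27],"roll":0}]}}

```text
time_s: 10.43
tcp_pos: [0.6225, 0.0785, 0.3352]
tcp_rot: [0.0, 0.752, 0.659, -0.0]
contact_force: [0.2, 0.7, -0.6]
finger_gap: 0.0855
```

```bash
python3 -c "
from h import *
snap('w4')"
```

```text
now [0.6225 0.0785 0.3352] psi 82.4 j [ 0.14  0.29 -0.44  1.33  0.12  1.54 -0.42] F [ 0.2  0.7 -0.6] gap 0.0855 t 10.43
```

View pics/w4_wrist.png

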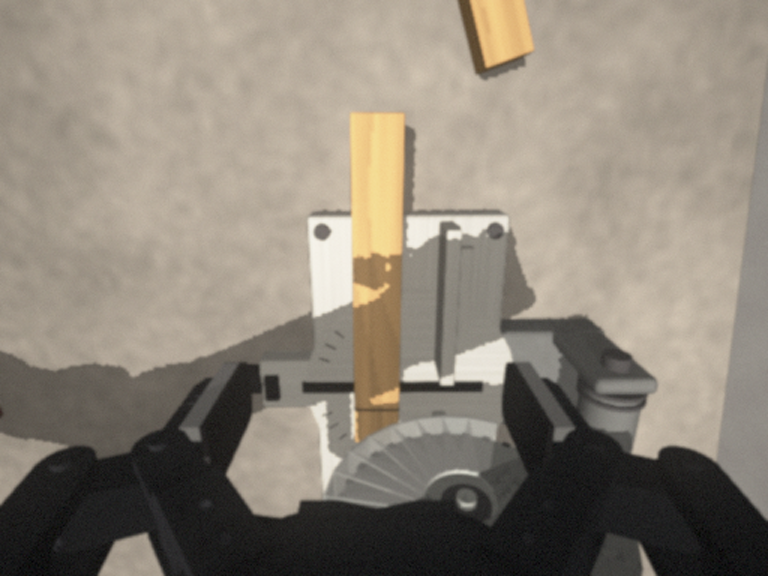

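```bash
python3 -c "
import cv2
a=cv2.imread('pics/w4_wrist_raw.png')
cv2.imwrite('pics/w4a.png',cv2.resize(a[225:305,170:340],None,fx=4.6,fy=4.6,interpolation=2))
cv2.imwrite('pics/w4b.png',cv2.resize(a[130:260,190:350],None,fx=4.6,fy=4.6,interpolation=2))"
```

```text
(no output)
```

View pics/w4a.png

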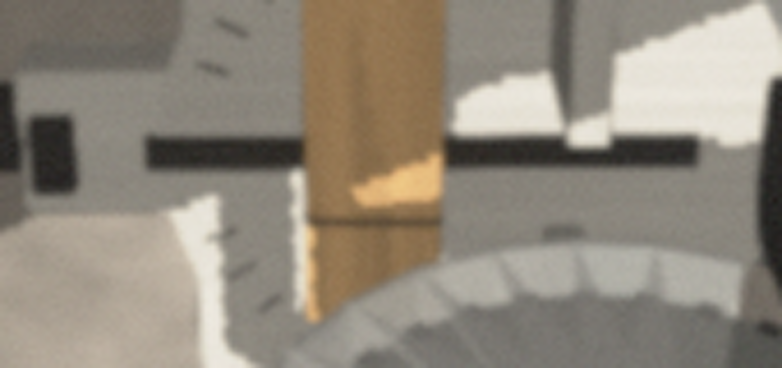

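View pics/w4b.png

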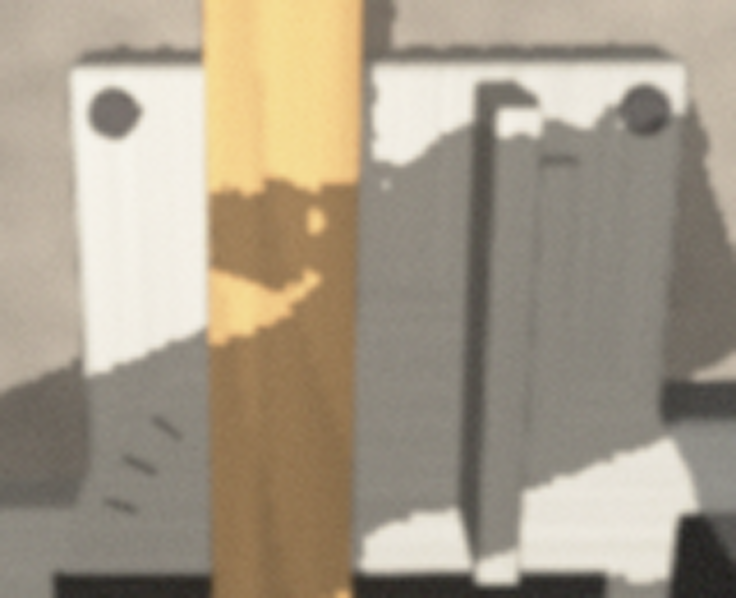

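```bash
python3 - <<'E'
from h import *
np.set_printoptions(precision=4,suppress=True)
W=wcam("w4")
a=lambda x,y:(170+x/4.6,225+y/4.6)
b=lambda x,y:(190+x/4.6,130+y/4.6)
def yaw(p,q): d=q-p; return np.degrees(np.arctan2(d[1],d[0]))
s1=onz(W,a(147,153),.055);s2=onz(W,a(697,151),.055);print("slot",s1,s2,np.linalg.norm(s2-s1),"yaw",yaw(s1,s2))
t1=onz(W,b(75,65),.055);t2=onz(W,b(685,62),.055);print("table left edge",t1,t2,"yaw",yaw(t1,t2))
f1=onz(W,b(478,86),.055);f2=onz(W,b(458,510),.055);print("fence bottom",f1,f2,"yaw",yaw(f2,f1)-90)
g1=onz(W,b(497,108),.103);g2=onz(W,b(475,575),.103);print("fence top",g1,g2,"yaw",yaw(g2,g1)-90)
l1=onz(W,a(305,219),.1);l2=onz(W,a(442,221),.1);print("line",l1,l2,np.linalg.norm(l2-l1),yaw(l1,l2))
e1=onz(W,(351/1.5,113/1.5),.1);e2=onz(W,(405/1.5,113/1.5),.1);print("end",e1,e2)
L=(l1+l2)/2;E=(e1+e2)/2;print("timber yaw",yaw(L,E)-90, np.linalg.norm(E-L))
for y in (-7.0,-7.5,-8):
    c,s=np.cos(np.radians(y)),np.sin(np.radians(y)); X=np.array([c,s,0]);Y=np.array([-s,c,0])
    O=lambda:0
    print(y,"x: fence",f1@X,f2@X,g1@X,g2@X,"| y: slot",s1@Y,s2@Y,"tableedge-.19",t1@Y-.19,t2@Y-.19,"fence end-.185",g1@Y-.185, "fenceinner-.03",g2@Y-.03,"|front edge+.13",t1@X+.13,"|line y",L@Y,"timber x",L@X,E@X)
E
```

```text
slot [ 0.5181 -0.0906  0.055 ] [ 0.7145 -0.116   0.055 ] 0.19797180519799423 yaw -7.384832077415056
table left edge [0.5593 0.0952 0.055 ] [0.7506 0.0706 0.055 ] yaw -7.3333690865020165
fence bottom [0.685  0.0717 0.055 ] [ 0.6649 -0.0777  0.055 ] yaw -7.677173217637929
fence top [0.6839 0.0744 0.103 ] [ 0.6645 -0.0747  0.103 ] yaw -7.408785476944104
line [ 0.5771 -0.0953  0.1   ] [ 0.6214 -0.102   0.1   ] 0.044854495117135774 -8.595789089813449
end [0.6154 0.1796 0.1   ] [0.6586 0.1739 0.1   ]
timber yaw -7.793597322545978 0.2779380078354124
-7.0 x: fence 0.6711933836812612 0.66941227640374 0.6697013504082833 0.6686286834288387 | y: slot -0.02673294240234273 -0.028062627221878488 tableedge-.19 -0.027325159651808595 -0.02844728980573799 fence end-.185 -0.027835700582675288 fenceinner-.03 -0.02317922152892197 |front edge+.13 0.6735002132407364 |line y -0.024849098912780244 timber x 0.6068190818524626 0.61066864648269
-7.5 x: fence 0.6698186481820607 0.6693526354352783 0.668304350394997 0.6685437023319122 | y: slot -0.022147873042208478 -0.0217499382139276 tableedge-.19 -0.022588479907046377 -0.022027592975392862 fence end-.185 -0.021997512309971934 fenceinner-.03 -0.01734466930209333 |front edge+.13 0.672059930649003 |line y -0.019552724476359352 timber x 0.6070128225849882 0.6084370373965068
-8 x: fence 0.668392903399493 0.6692420206721243 0.6668564564179827 0.6684078090436809 | y: slot -0.017561117035793078 -0.015435592863973394 tableedge-.19 -0.01786454919769928 -0.015620687894174257 fence end-.185 -0.016171737307795947 fenceinner-.03 -0.011511080827694437 |front edge+.13 0.6705783680948806 |line y -0.014254861024268137 timber x 0.6071603369409284 0.6061590934742661
```

```bash
python3 - <<'E'
from h import *
plan((.6299,.129,.17,82.6),(.6299,.129,.067,82.6))
E
```

```text
now [0.6222 0.0783 0.3342] psi 82.39 j [ 0.14  0.29 -0.44  1.33  0.12  1.54 -0.42] F [ 0.4 -0.6 -0. ] gap 0.0852 t 10.48
(0.6299, 0.129, 0.17, 82.6) -> [0.0514 0.0012 0.1642] roll -0.21
(0.6299, 0.129, 0.067, 82.6) -> [0.0514 0.0014 0.2672] roll -0.21
```

Emit:
{"name": "apply_moves", "arguments": {"commands": [{"fingers":-1,"delta_pos":[0.0514,0.0012,0.0],"roll":-0.2},{"fingers":-1,"delta_pos":[0.0514,0.0012,0.04],"roll":-0.2},{"fingers":-1,"delta_pos":[0.0514,0.0012,0.08],"roll":-0.2},{"fingers":-1,"delta_pos":[0.0514,0.0012,0.12],"roll":-0.2},{"fingers":-1,"delta_pos":[0.0514,0.0012,0.16],"roll":-0.2},{"fingers":-1,"delta_pos":[0.0514,0.0012,0.16],"roll":-0.2},{"fingers":-1,"delta_pos":[0.0514,0.0013,0.2],"roll":-0.2},{"fingers":-1,"delta_pos":[0.0514,0.0013,0.24],"roll":-0.2},{"fingers":-1,"delta_pos":[0.0514,0.0014,0.267],"roll":-0.2},{"fingers":-1,"delta_pos":[0.0514,0.0014,0.267],"roll":-0.2},{"fingers":-1,"delta_pos":[0.0514,0.0014,0.267],"roll":-0.2}]}}

```text
time_s: 11.4
tcp_pos: [0.6304, 0.1291, 0.0687]
tcp_rot: [-0.001, 0.751, 0.66, -0.001]
contact_force: [-0.7, -0.5, 0.5]
finger_gap: 0.0853
```

```bash
python3 - <<'E'
from h import *
plan((.6299,.129,.067,82.6))
E
```

```text
now [0.6304 0.1291 0.0687] psi 82.59 j [ 0.06  0.49 -0.43  1.64  0.22  1.07 -0.56] F [-0.7 -0.5  0.5] gap 0.0853 t 11.4
(0.6299, 0.129, 0.067, 82.6) -> [-0.0001 -0.0005  0.0017] roll -0.01
```

Close, then slide towards the fence (+y_tool) with −2.4 mm along the fence.

Emit:
{"name": "apply_moves", "arguments": {"commands": [{"fingers":1,"delta_pos":[0,0,0],"roll":0},{"fingers":1,"delta_pos":[0,0,0],"roll":0},{"fingers":1,"delta_pos":[0,0,0],"roll":0},{"fingers":1,"delta_pos":[0,0,0],"roll":0},{"fingers":1,"delta_pos":[0,0,0],"roll":0},{"fingers":1,"delta_pos":[0,0,0],"roll":0},{"fingers":1,"delta_pos":[0,0,0],"roll":0}]}}

```text
time_s: 11.98
tcp_pos: [0.632, 0.1297, 0.0708]
tcp_rot: [0.001, 0.751, 0.66, 0.001]
contact_force: [-0.7, 0.6, 8.4]
finger_gap: 0.0441
```

Emit:
{"name": "apply_moves", "arguments": {"commands": [{"fingers":1,"delta_pos":[-0.0024,0.007,0],"roll":0},{"fingers":1,"delta_pos":[-0.0024,0.014,0],"roll":0},{"fingers":1,"delta_pos":[-0.0024,0.021,0],"roll":0},{"fingers":1,"delta_pos":[-0.0024,0.027,0],"roll":0},{"fingers":1,"delta_pos":[-0.0024,0.032,0],"roll":0},{"fingers":1,"delta_pos":[-0.0024,0.035,0],"roll":0},{"fingers":1,"delta_pos":[-0.0024,0.035,0],"roll":0},{"fingers":1,"delta_pos":[-0.0024,0.035,0],"roll":0}]}}

```text
time_s: 12.65
tcp_pos: [0.6652, 0.1233, 0.0708]
tcp_rot: [-0.0, 0.751, 0.66, 0.0]
contact_force: [-7.2, 0.9, 11.9]
finger_gap: 0.044
```

```bash
python3 - <<'E'
from h import *
plan()
print(.6690+0, manip.sense()["tcp_pos"]@np.array([.9917,-.1288,0]),manip.sense()["contact_force"]@np.array([.9917,-.1288,0]))
E
```

```text
now [0.6652 0.1233 0.0708] psi 82.6 j [ 0.06  0.54 -0.42  1.55  0.24  1.1  -0.54] F [-7.2  0.9 11.9] gap 0.044 t 12.65
0.669 0.6437536384315845 -7.273058687575304
```

Emit:
{"name": "apply_moves", "arguments": {"commands": [{"fingers":1,"delta_pos":[0,0.0,-0.002],"roll":0},{"fingers":1,"delta_pos":[0,0.001,-0.002],"roll":0},{"fingers":1,"delta_pos":[0,0.002,-0.002],"roll":0},{"fingers":1,"delta_pos":[0,0.003,-0.002],"roll":0},{"fingers":1,"delta_pos":[0,0.003,-0.002],"roll":0}]}}

```text
time_s: 13.07
tcp_pos: [0.668, 0.1222, 0.071]
tcp_rot: [-0.0, 0.751, 0.66, -0.0]
contact_force: [-5.0, 0.3, 6.3]
finger_gap: 0.0443
```

```bash
python3 - <<'E'
from h import *
plan()
print(manip.sense()["tcp_pos"]@np.array([.9917,-.1288,0]),manip.sense()["tcp_pos"]@np.array([.1288,.9917,0])+.023,manip.sense()["contact_force"]@np.array([.9917,-.1288,0]))
E
```

```text
now [0.668  0.1222 0.071 ] psi 82.59 j [ 0.06  0.55 -0.42  1.54  0.24  1.11 -0.54] F [-5.   0.3  6.3] gap 0.0443 t 13.07
0.6466664465667975 0.23025056074649577 -4.959375814848986
```

Emit:
{"name": "apply_moves", "arguments": {"commands": [{"fingers":1,"delta_pos":[0,0.001,-0.001],"roll":0},{"fingers":1,"delta_pos":[0,0.002,-0.001],"roll":0},{"fingers":1,"delta_pos":[0,0.002,-0.001],"roll":0},{"fingers":1,"delta_pos":[0,0.002,-0.001],"roll":0}]}}

```text
time_s: 13.4
tcp_pos: [0.6682, 0.1222, 0.0711]
tcp_rot: [-0.001, 0.751, 0.66, -0.002]
contact_force: [-10.9, 1.2, 5.1]
finger_gap: 0.0444
```

```bash
python3 - <<'E'
from h import *
plan()
print(manip.sense()["tcp_pos"]@np.array([.9917,-.1288,0]),manip.sense()["tcp_pos"]@np.array([.1288,.9917,0])+.023,manip.sense()["contact_force"]@np.array([.9917,-.1288,0]))
E
```

```text
now [0.6682 0.1222 0.0711] psi 82.6 j [ 0.06  0.55 -0.42  1.53  0.24  1.11 -0.54] F [-10.9   1.2   5.1] gap 0.0444 t 13.4
0.6468833344047433 0.23026205154669005 -11.011597853571375
```

Emit:
{"name": "apply_moves", "arguments": {"commands": [{"fingers":-0.6,"delta_pos":[0,0,0],"roll":0},{"fingers":-0.6,"delta_pos":[0,0,0],"roll":0},{"fingers":-0.6,"delta_pos":[0,0,0],"roll":0},{"fingers":-0.6,"delta_pos":[0,0,0],"roll":0},{"fingers":-0.6,"delta_pos":[0,0,-0.03],"roll":0},{"fingers":-0.6,"delta_pos":[0,-0.01,-0.07],"roll":0},{"fingers":-0.6,"delta_pos":[0,-0.02,-0.11],"roll":0},{"fingers":-0.6,"delta_pos":[0,-0.03,-0.15],"roll":0},{"fingers":-0.6,"delta_pos":[-0.03,-0.03,-0.19],"roll":0},{"fingers":-1,"delta_pos":[-0.05,-0.03,-0.23],"roll":0},{"fingers":-1,"delta_pos":[-0.05,-0.03,-0.265],"roll":0},{"fingers":-1,"delta_pos":[-0.05,-0.03,-0.265],"roll":0},{"fingers":-1,"delta_pos":[-0.05,-0.03,-0.265],"roll":0},{"fingers":-1,"delta_pos":[-0.05,-0.03,-0.265],"roll":0}]}}

```text
time_s: 14.57
tcp_pos: [0.6341, 0.0761, 0.3366]
tcp_rot: [0.0, 0.751, 0.66, 0.0]
contact_force: [-0.4, 0.3, -0.7]
finger_gap: 0.0856
```

```bash
python3 -c "
from h import *
snap('w5')
a=cv2.imread('pics/w5_wrist_raw.png')
cv2.imwrite('pics/w5a.png',cv2.resize(a[60:170,190:350],None,fx=4.6,fy=4.6,interpolation=2))
cv2.imwrite('pics/w5b.png',cv2.resize(a[160:300,180:350],None,fx=4.2,fy=4.2,interpolation=2))"
```

```text
now [0.6341 0.0761 0.3366] psi 82.6 j [ 0.14  0.31 -0.44  1.3   0.13  1.55 -0.41] F [-0.4  0.3 -0.7] gap 0.0856 t 14.57
```

View pics/w5a.png

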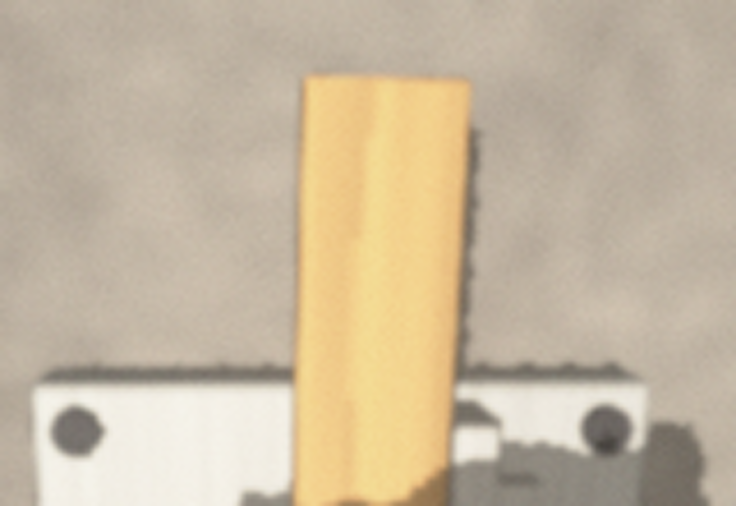

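View pics/w5b.png

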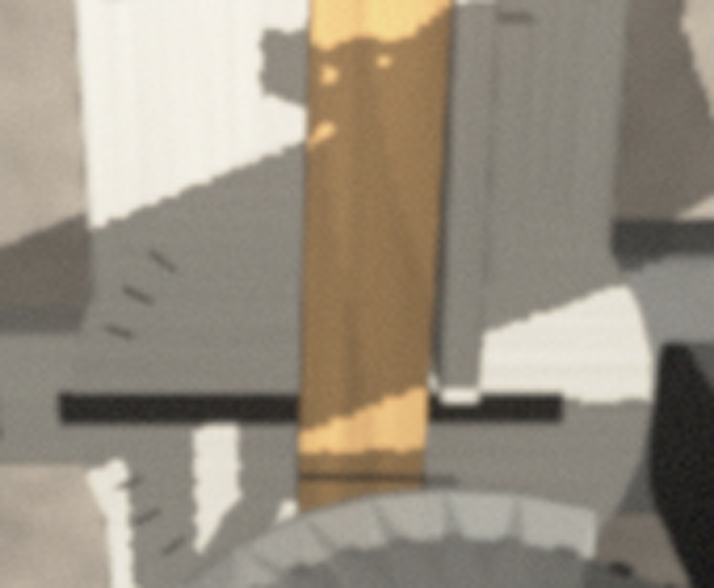

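```bash
cat > meas.py <<'E'
from h import *
np.set_printoptions(precision=4,suppress=True)
def meas(n,s1,s2,l1,l2,e1,e2,g1,g2):
    W=wcam(n); z=lambda p,h:onz(W,p,h)
    y=np.radians(-7.4);X=np.array([np.cos(y),np.sin(y),0]);Y=np.array([-X[1],X[0],0])
    S=[z(s1,.055),z(s2,.055)];L=[z(l1,.1),z(l2,.1)];E=[z(e1,.1),z(e2,.1)];G=[z(g1,.103),z(g2,.103)]
    lm=(L[0]+L[1])/2;em=(E[0]+E[1])/2;d=em-lm
    print("slot Y",S[0]@Y,S[1]@Y,"line Y",L[0]@Y,L[1]@Y,"-> line y_f",(L[0]+L[1]-S[0]-S[1])@Y/2, "via end", em@Y-.28-(S[0]+S[1])@Y/2)
    print("fence X",[g@X for g in G],"fence yaw",np.degrees(np.arctan2((G[0]-G[1])[1],(G[0]-G[1])[0]))-90,"timber X line",lm@X,"end",em@X,"yaw",np.degrees(np.arctan2(d[1],d[0]))-90,"len",np.linalg.norm(d),"right edge X",L[1]@X,E[1]@X)
E
python3 - <<'E'
from meas import *
a=lambda x,y:(190+x/4.6,60+y/4.6)
b=lambda x,y:(180+x/4.2,160+y/4.2)
meas('w5',b(60,408),b(562,408),b(298,477),b(426,481),a(304,77),a(470,80),a(455,428),b(440,390))
E
```

```text
slot Y -0.02268467010510853 -0.022873541433611044 line Y -0.023536103603683724 -0.0252614608731064 -> line y_f -0.0016196764690352683 via end -0.002522391461944589
fence X [np.float64(0.6688447425165893), np.float64(0.6686958426439851)] fence yaw -7.457687539055954 timber X line 0.6422980197362712 end 0.6475006930561735 yaw -8.467931215211337 len 0.27914577250605616 right edge X 0.6653744993193411 0.6694795170094113
```

```bash
python3 - <<'E'
from h import *
plan((.6685,.1242,.17,82.6),(.6685,.1242,.0705,82.6))
E
```

```text
now [0.6337 0.0762 0.3354] psi 82.62 j [ 0.14  0.31 -0.44  1.3   0.13  1.55 -0.41] F [-0.1  0.2 -0.8] gap 0.085 t 14.62
(0.6685, 0.1242, 0.17, 82.6) -> [0.0521 0.0285 0.1654] roll 0.02
(0.6685, 0.1242, 0.0705, 82.6) -> [0.0521 0.0286 0.2649] roll 0.02
```

Emit:
{"name": "apply_moves", "arguments": {"commands": [{"fingers":-0.6,"delta_pos":[0.0521,0.0285,0.0],"roll":0},{"fingers":-0.6,"delta_pos":[0.0521,0.0285,0.04],"roll":0},{"fingers":-0.6,"delta_pos":[0.0521,0.0285,0.08],"roll":0},{"fingers":-0.6,"delta_pos":[0.0521,0.0285,0.12],"roll":0},{"fingers":-0.6,"delta_pos":[0.0521,0.0285,0.16],"roll":0},{"fingers":-0.6,"delta_pos":[0.0521,0.0285,0.16],"roll":0},{"fingers":-0.6,"delta_pos":[0.0521,0.0285,0.16],"roll":0},{"fingers":-0.6,"delta_pos":[0.0521,0.0285,0.2],"roll":0},{"fingers":-0.6,"delta_pos":[0.0521,0.0286,0.24],"roll":0},{"fingers":-0.6,"delta_pos":[0.0521,0.0286,0.265],"roll":0},{"fingers":-0.6,"delta_pos":[0.0521,0.0286,0.265],"roll":0},{"fingers":1,"delta_pos":[0.0521,0.0286,0.264],"roll":0},{"fingers":1,"delta_pos":[0.0521,0.0286,0.263],"roll":0},{"fingers":1,"delta_pos":[0.0521,0.0286,0.262],"roll":0},{"fingers":1,"delta_pos":[0.0521,0.0286,0.262],"roll":0},{"fingers":1,"delta_pos":[0.0521,0.0286,0.262],"roll":0},{"fingers":1,"delta_pos":[0.0521,0.0286,0.262],"roll":0}]}}

```text
time_s: 16.03
tcp_pos: [0.6696, 0.1258, 0.0782]
tcp_rot: [0.0, 0.751, 0.66, 0.001]
contact_force: [-5.2, 2.5, -1.7]
finger_gap: 0.0438
```

```bash
python3 - <<'E'
from h import *
plan()
print(manip.sense()["tcp_pos"]@np.array([.9917,-.1288,0]),manip.sense()["tcp_pos"]@np.array([.1288,.9917,0])+.0228)
E
```

```text
now [0.6696 0.1258 0.0782] psi 82.64 j [ 0.06  0.54 -0.43  1.53  0.24  1.12 -0.54] F [-5.2  2.5 -1.7] gap 0.0438 t 16.03
0.6478283483081786 0.23383240429821184
```

Emit:
{"name": "apply_moves", "arguments": {"commands": [{"fingers":1,"delta_pos":[0.001,0,0],"roll":0},{"fingers":1,"delta_pos":[0.002,0,0],"roll":0},{"fingers":1,"delta_pos":[0.002,0,0],"roll":0},{"fingers":1,"delta_pos":[0.002,0,0],"roll":0}]}}

```text
time_s: 16.37
tcp_pos: [0.6698, 0.1262, 0.078]
tcp_rot: [0.001, 0.751, 0.66, 0.001]
contact_force: [-5.7, -1.3, -1.4]
finger_gap: 0.0439
```

```bash
python3 - <<'E'
from h import *
plan((.5,.5,.2,82.6))
print(manip.sense()["tcp_pos"]@np.array([.9917,-.1288,0]),manip.sense()["tcp_pos"]@np.array([.1288,.9917,0])+.0228)
snap('w6',('scene','side'))
a=cv2.imread('pics/w6_scene_raw.png')[110:260,150:320];b=cv2.imread('pics/w6_side_raw.png')[110:270,160:330]
cv2.imwrite('pics/w6c.png',np.hstack([cv2.resize(a,(400,353),interpolation=2),cv2.resize(b,(400,353),interpolation=2)]))
E
```

```text
now [0.6698 0.1262 0.078 ] psi 82.56 j [ 0.06  0.54 -0.42  1.53  0.24  1.12 -0.55] F [-5.7 -1.3 -1.4] gap 0.0439 t 16.37
(0.5, 0.5, 0.2, 82.6) -> [ 0.3487 -0.2166 -0.1222] roll -0.04
0.6479834926385816 0.2342207490209685
now [0.6698 0.1262 0.078 ] psi 82.56 j [ 0.06  0.54 -0.42  1.53  0.24  1.12 -0.55] F [-5.7 -1.3 -1.4] gap 0.0439 t 16.37
```

View pics/w6c.png

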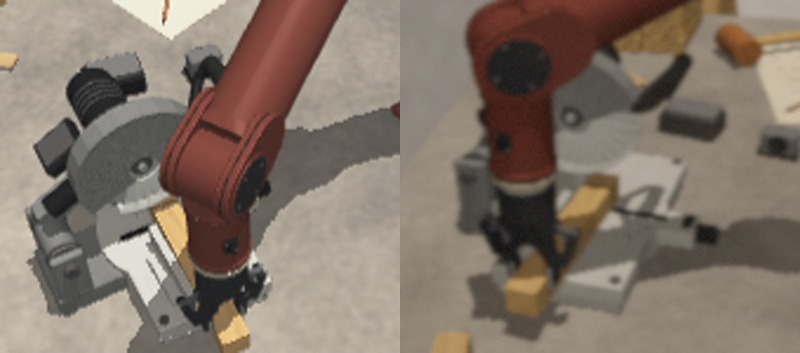

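Emit:
{"name": "apply_moves", "arguments": {"commands": [{"fingers":-0.6,"delta_pos":[0,0,0],"roll":0},{"fingers":-0.6,"delta_pos":[0,0,0],"roll":0},{"fingers":-0.6,"delta_pos":[0,0,0],"roll":0},{"fingers":-0.6,"delta_pos":[0,0,0],"roll":0},{"fingers":-0.6,"delta_pos":[0,0,-0.03],"roll":0},{"fingers":-0.6,"delta_pos":[0,0,-0.07],"roll":0},{"fingers":1,"delta_pos":[0,-0.03,-0.09],"roll":0},{"fingers":1,"delta_pos":[0,-0.07,-0.09],"roll":0},{"fingers":1,"delta_pos":[-0.04,-0.07,-0.09],"roll":0},{"fingers":1,"delta_pos":[-0.08,-0.07,-0.09],"roll":0},{"fingers":1,"delta_pos":[-0.115,-0.07,-0.09],"roll":0},{"fingers":1,"delta_pos":[-0.115,-0.07,-0.06],"roll":0},{"fingers":1,"delta_pos":[-0.115,-0.07,-0.02],"roll":0},{"fingers":1,"delta_pos":[-0.115,-0.07,0.009],"roll":0},{"fingers":1,"delta_pos":[-0.115,-0.07,0.009],"roll":0},{"fingers":1,"delta_pos":[-0.115,-0.07,0.009],"roll":0}]}}

```text
time_s: 17.8
tcp_pos: [0.5844, 0.0211, 0.0653]
tcp_rot: [-0.001, 0.751, 0.66, -0.001]
contact_force: [0.2, 0.9, 0.5]
finger_gap: 0.0002
```

```bash
python3 - <<'E'
from h import *
plan()
print(manip.sense()["tcp_pos"]@np.array([.9917,-.1288,0])-.669,manip.sense()["tcp_pos"]@np.array([.1288,.9917,0])+.0228)
E
```

```text
now [0.5844 0.0211 0.0653] psi 82.62 j [ 0.23  0.38 -0.41  1.79  0.18  1.01 -0.38] F [0.2 0.9 0.5] gap 0.0002 t 17.8
-0.09214238536507291 0.11904277066969728
```

Emit:
{"name": "apply_moves", "arguments": {"commands": [{"fingers":1,"delta_pos":[0,0.01,-0.002],"roll":0},{"fingers":1,"delta_pos":[0,0.02,-0.002],"roll":0},{"fingers":1,"delta_pos":[0,0.026,-0.002],"roll":0},{"fingers":1,"delta_pos":[0,0.029,-0.002],"roll":0},{"fingers":1,"delta_pos":[0,0.031,-0.002],"roll":0},{"fingers":1,"delta_pos":[0,0.032,-0.002],"roll":0},{"fingers":1,"delta_pos":[0,0.033,-0.002],"roll":0}]}}

```text
time_s: 18.38
tcp_pos: [0.6169, 0.0165, 0.0676]
tcp_rot: [-0.0, 0.751, 0.66, -0.001]
contact_force: [-6.4, -1.6, 4.4]
finger_gap: -0.0003
```

```bash
cat > st.py <<'E'
from h import *
s=manip.sense()
plan()
print("xf,yf",s["tcp_pos"]@np.array([.9917,-.1288,0])-.669,s["tcp_pos"]@np.array([.1288,.9917,0])+.0228,"Fx",s["contact_force"]@np.array([.9917,-.1288,0]))
E
python3 st.py
```

```text
now [0.6169 0.0165 0.0676] psi 82.59 j [ 0.22  0.43 -0.4   1.71  0.19  1.04 -0.37] F [-6.4 -1.6  4.4] gap -0.0003 t 18.38
xf,yf -0.05938435599131542 0.11860642129699403 Fx -6.1119023777858565
```

Emit:
{"name": "apply_moves", "arguments": {"commands": [{"fingers":1,"delta_pos":[0,0.001,0],"roll":0},{"fingers":1,"delta_pos":[0,0.002,0],"roll":0},{"fingers":1,"delta_pos":[0,0.003,0],"roll":0},{"fingers":1,"delta_pos":[0,0.003,0],"roll":0}]}}

```text
time_s: 18.72
tcp_pos: [0.6169, 0.0164, 0.0676]
tcp_rot: [-0.002, 0.751, 0.66, -0.003]
contact_force: [-21.3, -0.5, 16.8]
finger_gap: -0.0
```

```bash
python3 st.py
```

```text
now [0.6169 0.0164 0.0676] psi 82.62 j [ 0.22  0.44 -0.4   1.7   0.19  1.05 -0.37] F [-21.3  -0.5  16.8] gap -0.0 t 18.72
xf,yf -0.05934976877865272 0.1185310355085597 Fx -21.10139667922435
```

Firm against the fence. Back off, rise and check.

Emit:
{"name": "apply_moves", "arguments": {"commands": [{"fingers":1,"delta_pos":[0,-0.005,0],"roll":0},{"fingers":1,"delta_pos":[0,-0.02,0],"roll":0},{"fingers":1,"delta_pos":[0,-0.03,-0.02],"roll":0},{"fingers":1,"delta_pos":[0.02,-0.03,-0.06],"roll":0},{"fingers":1,"delta_pos":[0.04,-0.03,-0.1],"roll":0},{"fingers":-1,"delta_pos":[0.06,-0.01,-0.14],"roll":0},{"fingers":-1,"delta_pos":[0.06,0.02,-0.18],"roll":0},{"fingers":-1,"delta_pos":[0.06,0.02,-0.22],"roll":0},{"fingers":-1,"delta_pos":[0.06,0.02,-0.268],"roll":0},{"fingers":-1,"delta_pos":[0.06,0.02,-0.268],"roll":0},{"fingers":-1,"delta_pos":[0.06,0.02,-0.268],"roll":0},{"fingers":-1,"delta_pos":[0.06,0.02,-0.268],"roll":0},{"fingers":-1,"delta_pos":[0.06,0.02,-0.268],"roll":0}]}}

```text
time_s: 19.8
tcp_pos: [0.6481, 0.0733, 0.3348]
tcp_rot: [-0.0, 0.751, 0.66, -0.0]
contact_force: [-0.5, -1.1, -0.1]
finger_gap: 0.0854
```

```bash
python3 -c "
from h import *
snap('w7')
a=cv2.imread('pics/w7_wrist_raw.png')
cv2.imwrite('pics/w7a.png',cv2.resize(a[60:170,190:350],None,fx=4.6,fy=4.6,interpolation=2))
cv2.imwrite('pics/w7b.png',cv2.resize(a[160:300,180:350],None,fx=4.2,fy=4.2,interpolation=2))"
```

```text
now [0.6481 0.0733 0.3348] psi 82.61 j [ 0.14  0.34 -0.44  1.27  0.14  1.56 -0.41] F [-0.5 -1.1 -0.1] gap 0.0854 t 19.8
```

View pics/w7a.png

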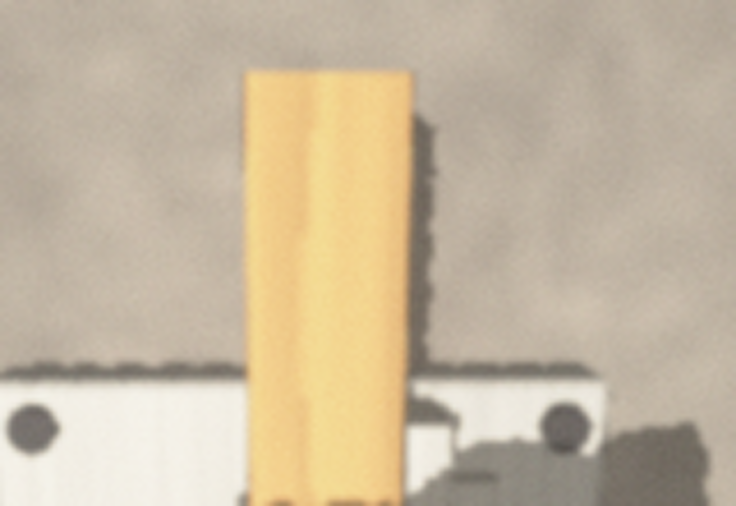

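View pics/w7b.png

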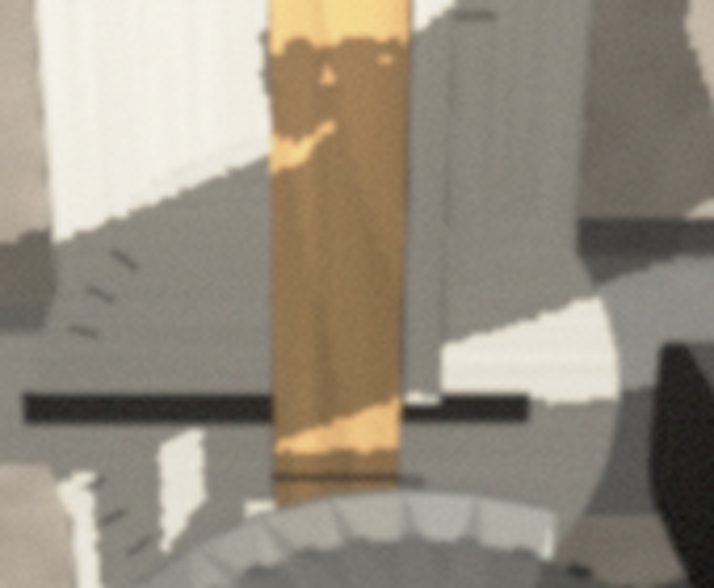

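```bash
python3 - <<'E'
from meas import *
a=lambda x,y:(190+x/4.6,60+y/4.6)
b=lambda x,y:(180+x/4.2,160+y/4.2)
meas('w7',b(23,408),b(529,408),b(273,478),b(400,478),a(246,71),a(413,71),a(410,425),b(405,393))
E
```

```text
slot Y -0.022879598114429155 -0.02286248479211656 line Y -0.0239031074391307 -0.023898397272457184 -> line y_f -0.0010297109025210827 via end -0.0017969549189137783
fence X [np.float64(0.6697866573839479), np.float64(0.6703168837400767)] fence yaw -7.196426556044386 timber X line 0.6469911024255829 end 0.6460946618611609 yaw -7.216059959401278 len 0.2792341949330102 right edge X 0.6697598929920038 0.6680500020656353
```

Emit:
{"name": "apply_moves", "arguments": {"commands": [{"fingers":-1,"delta_pos":[0.03,0,0.02],"roll":0},{"fingers":-1,"delta_pos":[0.06,0,0.04],"roll":0},{"fingers":-1,"delta_pos":[0.06,0,0.04],"roll":0},{"fingers":-1,"delta_pos":[0.06,0,0.04],"roll":0},{"fingers":-1,"delta_pos":[0.06,0,0.04],"roll":0}]}}

```text
time_s: 20.27
tcp_pos: [0.6557, 0.1323, 0.2944]
tcp_rot: [-0.0, 0.751, 0.66, -0.001]
contact_force: [-0.2, -0.9, 1.3]
finger_gap: 0.0854
```

```bash
python3 -c "
from h import *
snap('w8')
a=cv2.imread('pics/w8_wrist_raw.png')
cv2.imwrite('pics/w8a.png',cv2.resize(a[60:200,160:330],None,fx=4.2,fy=4.2,interpolation=2))
cv2.imwrite('pics/w8b.png',cv2.resize(a[200:320,160:330],None,fx=4.6,fy=4.6,interpolation=2))"
```

```text
now [0.6557 0.1323 0.2944] psi 82.61 j [ 0.06  0.39 -0.46  1.29  0.17  1.5  -0.51] F [-0.2 -0.9  1.3] gap 0.0854 t 20.27
```

View pics/w8b.png

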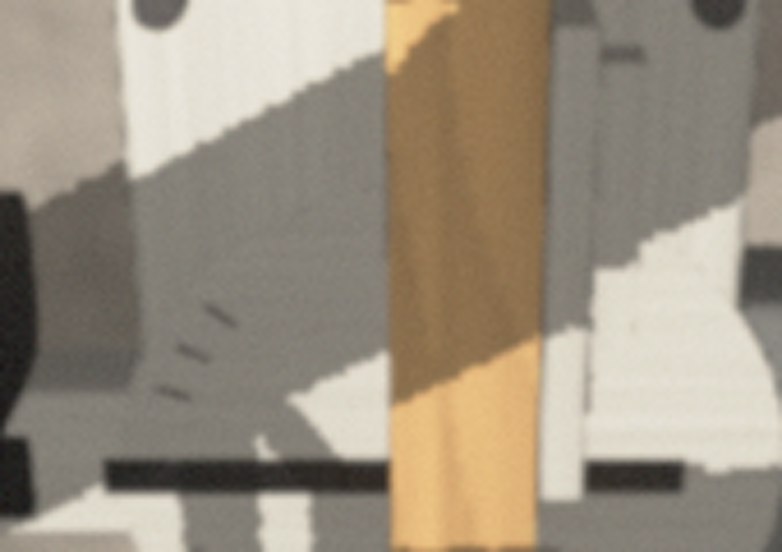

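View pics/w8a.png

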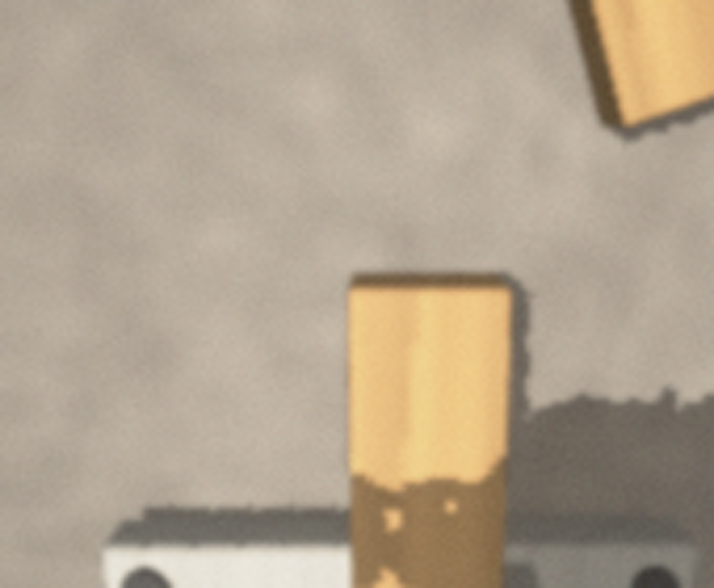

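```bash
python3 -c "
import cv2
a=cv2.imread('pics/w8_wrist_raw.png')
cv2.imwrite('pics/w8c.png',cv2.resize(a[285:345,160:330],None,fx=4.6,fy=4.6,interpolation=2))"
```

```text
(no output)
```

View pics/w8c.png

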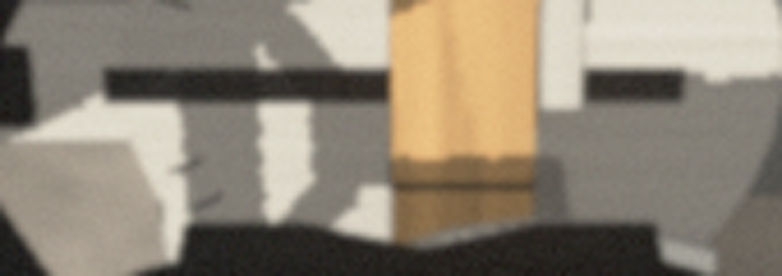

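```bash
python3 - <<'E'
from meas import *
a=lambda x,y:(160+x/4.2,60+y/4.2)
b=lambda x,y:(160+x/4.6,200+y/4.6)
c=lambda x,y:(160+x/4.6,285+y/4.6)
meas('w8',c(106,86),c(683,86),c(392,186),c(536,186),a(349,288),a(512,288),b(552,20),b(541,495))
W=wcam('w8');Y=np.array([.1288,.9917,0])
print("edge y",onz(W,a(104,546),.055)@Y-.19, onz(W,a(690,546),.055)@Y-.19)
E
```

```text
slot Y -0.023156325714009395 -0.02293241349968617 line Y -0.023217213614518065 -0.023159862423793167 -> line y_f -0.00014416841230784137 via end -0.0010529720831554332
fence X [np.float64(0.6685317418763289), np.float64(0.6699832163071664)] fence yaw -6.8599207954195975 timber X line 0.647154588805064 end 0.6460367030866169 yaw -7.170505870630933 len 0.2790934351376202 right edge X 0.6696400981453324 0.6681486154607381
edge y -0.02310144972496811 -0.023010929586275763
```

```bash
python3 - <<'E'
from h import *
plan((.62,.1,.42,82.6),(.5108,-.0894,.43,82.6))
E
```

```text
now [0.6561 0.1317 0.2952] psi 82.54 j [ 0.06  0.39 -0.46  1.29  0.17  1.5  -0.51] F [ 0.3 -0.3  0.4] gap 0.0855 t 20.32
(0.62, 0.1, 0.42, 82.6) -> [-0.0362 -0.0317 -0.1248] roll -0.06
(0.5108, -0.0894, 0.43, 82.6) -> [-0.2382 -0.1154 -0.1346] roll -0.06
```

Emit:
{"name": "apply_moves", "arguments": {"commands": [{"fingers":-1,"delta_pos":[0,0,-0.04],"roll":0},{"fingers":-1,"delta_pos":[0,-0.03,-0.08],"roll":0},{"fingers":-1,"delta_pos":[0,-0.06,-0.12],"roll":0},{"fingers":-0.3,"delta_pos":[-0.02,-0.09,-0.135],"roll":0},{"fingers":-0.3,"delta_pos":[-0.06,-0.115,-0.135],"roll":0},{"fingers":-0.3,"delta_pos":[-0.1,-0.115,-0.135],"roll":0},{"fingers":-0.3,"delta_pos":[-0.14,-0.115,-0.135],"roll":0},{"fingers":-0.3,"delta_pos":[-0.18,-0.115,-0.135],"roll":0},{"fingers":-0.3,"delta_pos":[-0.21,-0.115,-0.135],"roll":0},{"fingers":-0.3,"delta_pos":[-0.238,-0.115,-0.135],"roll":0},{"fingers":-0.3,"delta_pos":[-0.238,-0.115,-0.135],"roll":0},{"fingers":-0.3,"delta_pos":[-0.238,-0.115,-0.135],"roll":0},{"fingers":-0.3,"delta_pos":[-0.238,-0.115,-0.135],"roll":0}]}}

```text
time_s: 21.4
tcp_pos: [0.5112, -0.0885, 0.431]
tcp_rot: [0.0, 0.752, 0.66, 0.0]
contact_force: [0.5, 0.7, -0.3]
finger_gap: 0.0556
```

```bash
python3 -c "
from h import *
plan((.5108,-.0894,.43,82.6))
snap('w9',('wrist','side'))"
```

```text
now [ 0.5112 -0.0885  0.431 ] psi 82.55 j [ 0.37  0.05 -0.3   1.4   0.01  1.69 -0.06] F [ 0.5  0.7 -0.3] gap 0.0556 t 21.4
(0.5108, -0.0894, 0.43, 82.6) -> [-0.001  -0.0003  0.001 ] roll -0.05
now [ 0.5112 -0.0885  0.431 ] psi 82.55 j [ 0.37  0.05 -0.3   1.4   0.01  1.69 -0.06] F [ 0.5  0.7 -0.3] gap 0.0556 t 21.4
```

View pics/w9_wrist.png

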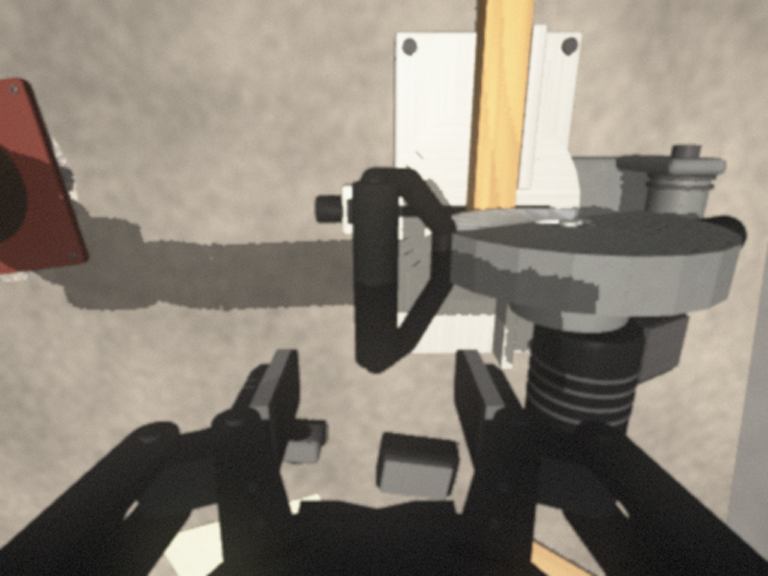

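View pics/w9_side.png

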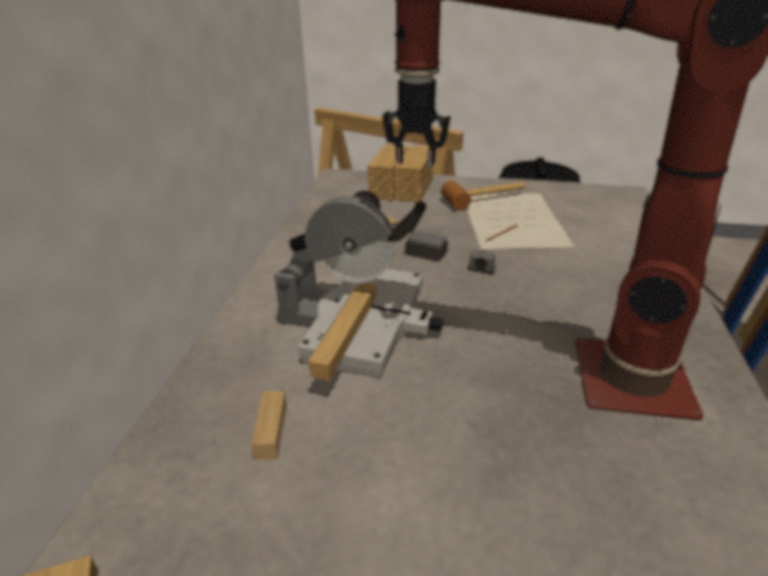

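```bash
python3 - <<'E'
from h import *
np.set_printoptions(precision=4,suppress=True)
W=wcam('w9')
for p in ((376,185),(376,270),(376,358)):print(onz(W,(p[0]/1.5,p[1]/1.5),.320))
plan((.5108,-.0894,.35,82.6),(.5108,-.0894,.298,82.6))
th=np.radians(np.linspace(147.9,160.1,12))
x=.155+.3616*np.cos(th);z=.07+.3616*np.sin(th);print(np.c_[x-x[0],-(z-z[0])])
E
```

```text
[ 0.5181 -0.0345  0.32  ]
[ 0.5116 -0.0844  0.32  ]
[ 0.5039 -0.143   0.32  ]
now [ 0.5114 -0.0874  0.4308] psi 82.69 j [ 0.37  0.05 -0.3   1.4   0.01  1.69 -0.06] F [ 0.5  0.3 -0.4] gap 0.0552 t 21.5
(0.5108, -0.0894, 0.35, 82.6) -> [-0.0021 -0.0004  0.0808] roll 0.09
(0.5108, -0.0894, 0.298, 82.6) -> [-0.0021 -0.0005  0.1328] roll 0.09
[[ 0.     -0.    ]
 [-0.0037  0.006 ]
 [-0.0072  0.012 ]
 [-0.0106  0.0181]
 [-0.0139  0.0243]
 [-0.0171  0.0305]
 [-0.0202  0.0368]
 [-0.0231  0.0431]
 [-0.026   0.0495]
 [-0.0287  0.056 ]
 [-0.0312  0.0625]
 [-0.0337  0.0691]]
```

Emit:
{"name": "apply_moves", "arguments": {"commands": [{"fingers":-0.3,"delta_pos":[-0.002,-0.0004,0.04],"roll":0},{"fingers":-0.3,"delta_pos":[-0.002,-0.0004,0.075],"roll":0},{"fingers":-0.3,"delta_pos":[-0.002,-0.0005,0.1],"roll":0},{"fingers":-0.3,"delta_pos":[-0.002,-0.0005,0.12],"roll":0},{"fingers":-0.3,"delta_pos":[-0.002,-0.0005,0.133],"roll":0},{"fingers":-0.3,"delta_pos":[-0.002,-0.0005,0.133],"roll":0},{"fingers":-0.3,"delta_pos":[-0.002,-0.0005,0.133],"roll":0}]}}

```text
time_s: 22.08
tcp_pos: [0.5105, -0.0894, 0.2975]
tcp_rot: [-0.0, 0.751, 0.661, -0.0]
contact_force: [0.2, 0.6, 0.3]
finger_gap: 0.0553
```

```bash
python3 st.py
```

```text
now [ 0.5105 -0.0894  0.2975] psi 82.69 j [ 0.38  0.05 -0.3   1.66  0.02  1.43 -0.05] F [0.2 0.6 0.3] gap 0.0553 t 22.08
xf,yf -0.15119741055875913 -0.00014376012217456532 Fx 0.12423211756320088
```

Emit:
{"name": "apply_moves", "arguments": {"commands": [{"fingers":1,"delta_pos":[0,0,0],"roll":0},{"fingers":1,"delta_pos":[0,0,0],"roll":0},{"fingers":1,"delta_pos":[0,0,0],"roll":0},{"fingers":1,"delta_pos":[0,0,0],"roll":0},{"fingers":1,"delta_pos":[0,0,0],"roll":0},{"fingers":1,"delta_pos":[0,0,0],"roll":0}]}}

```text
time_s: 22.58
tcp_pos: [0.5103, -0.09, 0.2991]
tcp_rot: [0.0, 0.751, 0.66, 0.0]
contact_force: [-6.0, 1.3, 7.4]
finger_gap: 0.0262
```

```bash
python3 st.py
```

```text
now [ 0.5103 -0.09    0.2991] psi 82.61 j [ 0.38  0.05 -0.3   1.66  0.02  1.43 -0.05] F [-6.   1.3  7.4] gap 0.0262 t 22.58
xf,yf -0.15133725420116473 -0.0007038755355452953 Fx -6.130819310360495
```

Emit:
{"name": "apply_moves", "arguments": {"commands": [{"fingers":1,"delta_pos":[0,-0.0037,0.006],"roll":0},{"fingers":1,"delta_pos":[0,-0.0072,0.012],"roll":0},{"fingers":1,"delta_pos":[0,-0.0106,0.018],"roll":0},{"fingers":1,"delta_pos":[0,-0.0139,0.024],"roll":0},{"fingers":1,"delta_pos":[0,-0.0171,0.0305],"roll":0},{"fingers":1,"delta_pos":[0,-0.0202,0.037],"roll":0},{"fingers":1,"delta_pos":[0,-0.0231,0.043],"roll":0},{"fingers":1,"delta_pos":[0,-0.026,0.0495],"roll":0},{"fingers":1,"delta_pos":[0,-0.0287,0.056],"roll":0},{"fingers":1,"delta_pos":[0,-0.0287,0.056],"roll":0},{"fingers":1,"delta_pos":[0,-0.0287,0.056],"roll":0},{"fingers":1,"delta_pos":[0,-0.0287,0.056],"roll":0}]}}

```text
time_s: 23.58
tcp_pos: [0.4834, -0.0866, 0.2448]
tcp_rot: [0.002, 0.751, 0.66, 0.001]
contact_force: [-5.3, 0.8, 15.7]
finger_gap: 0.0264
```

```bash
python3 st.py; python3 -c "
from h import *
snap('w10',('wrist','scene'))
a=cv2.imread('pics/w10_scene_raw.png')[110:260,150:320]
b=cv2.imread('pics/w10_wrist_raw.png')
cv2.imwrite('pics/w10c.png',np.hstack([cv2.resize(a,(400,353),interpolation=2),cv2.resize(b,(400,353),interpolation=2)]))"
```

```text
now [ 0.4834 -0.0866  0.2448] psi 82.61 j [ 0.39  0.02 -0.31  1.81  0.01  1.31 -0.05] F [-5.3  0.8 15.7] gap 0.0264 t 23.58
xf,yf -0.1784147499172148 -0.0007973716693725416 Fx -5.360551107924523
now [ 0.4834 -0.0866  0.2448] psi 82.61 j [ 0.39  0.02 -0.31  1.81  0.01  1.31 -0.05] F [-5.3  0.8 15.7] gap 0.0264 t 23.58
```

View pics/w10c.png

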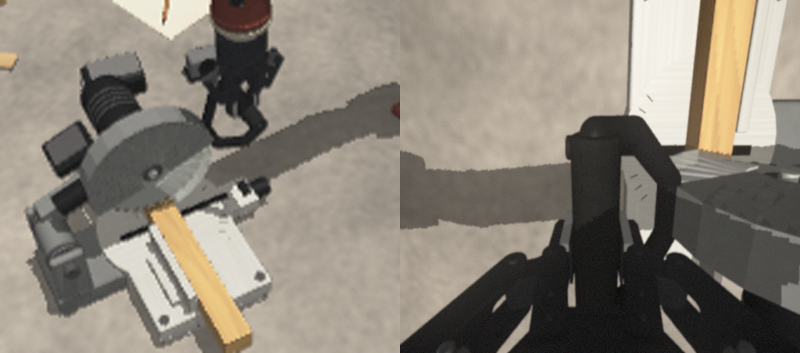

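Emit:
{"name": "apply_moves", "arguments": {"commands": [{"fingers":1,"delta_pos":[0,-0.0012,0.003],"roll":0},{"fingers":1,"delta_pos":[0,-0.0024,0.006],"roll":0},{"fingers":1,"delta_pos":[0,-0.0037,0.0095],"roll":0},{"fingers":1,"delta_pos":[0,-0.0037,0.0095],"roll":0},{"fingers":1,"delta_pos":[0,-0.0037,0.0095],"roll":0},{"fingers":1,"delta_pos":[0,-0.0037,0.0095],"roll":0}]}}

```text
time_s: 24.18
tcp_pos: [0.4798, -0.0861, 0.2352]
tcp_rot: [0.002, 0.751, 0.66, 0.001]
contact_force: [-6.4, 1.0, 16.1]
finger_gap: 0.0263
```

```bash
python3 st.py
```

```text
now [ 0.4798 -0.0861  0.2352] psi 82.61 j [ 0.39  0.01 -0.31  1.83  0.    1.29 -0.05] F [-6.4  1.  16.1] gap 0.0263 t 24.18
xf,yf -0.18213801939008656 -0.0007874054759606265 Fx -6.517703037218772
```

Emit:
{"name": "apply_moves", "arguments": {"commands": [{"fingers":1,"delta_pos":[0,-0.0006,0.0015],"roll":0},{"fingers":1,"delta_pos":[0,-0.0011,0.003],"roll":0},{"fingers":1,"delta_pos":[0,-0.0011,0.003],"roll":0},{"fingers":1,"delta_pos":[0,-0.0011,0.003],"roll":0}]}}

```text
time_s: 24.52
tcp_pos: [0.4787, -0.086, 0.2323]
tcp_rot: [0.002, 0.751, 0.66, 0.001]
contact_force: [-6.6, 1.2, 16.7]
finger_gap: 0.026
```

```bash
python3 st.py
```

```text
now [ 0.4787 -0.086   0.2323] psi 82.61 j [ 0.39  0.01 -0.31  1.84  0.    1.29 -0.05] F [-6.6  1.2 16.7] gap 0.026 t 24.52
xf,yf -0.18318207335880915 -0.0008006410909116267 Fx -6.74192826457997
```

Emit:
{"name": "apply_moves", "arguments": {"commands": [{"fingers":1,"delta_pos":[0,-0.0005,0.0015],"roll":0},{"fingers":1,"delta_pos":[0,-0.0005,0.0015],"roll":0},{"fingers":1,"delta_pos":[0,-0.0005,0.0015],"roll":0}]}}

```text
time_s: 24.77
tcp_pos: [0.4782, -0.0859, 0.2309]
tcp_rot: [0.002, 0.751, 0.66, 0.001]
contact_force: [-8.7, 2.0, 17.1]
finger_gap: 0.0261
```

```bash
python3 st.py
```

```text
now [ 0.4782 -0.0859  0.2309] psi 82.61 j [ 0.39  0.01 -0.31  1.84  0.    1.28 -0.05] F [-8.7  2.  17.1] gap 0.0261 t 24.77
xf,yf -0.18370832063903103 -0.0007834093033069409 Fx -8.923563419504756
```

Emit:
{"name": "apply_moves", "arguments": {"commands": [{"fingers":1,"delta_pos":[0,-0.0004,0.001],"roll":0},{"fingers":1,"delta_pos":[0,-0.0004,0.001],"roll":0},{"fingers":1,"delta_pos":[0,-0.0004,0.001],"roll":0}]}}

```text
time_s: 25.02
tcp_pos: [0.4777, -0.0858, 0.2295]
tcp_rot: [0.002, 0.751, 0.66, 0.001]
contact_force: [-5.1, 1.1, 14.4]
finger_gap: 0.0263
```

```bash
python3 st.py;  python3 -c "
from h import *
snap('w11',('wrist','side','scene'))
a=cv2.imread('pics/w11_scene_raw.png')[150:230,180:260]
b=cv2.imread('pics/w11_side_raw.png')[140:230,190:280]
c=cv2.imread('pics/w11_wrist_raw.png')[70:260,300:490]
cv2.imwrite('pics/w11c.png',np.hstack([cv2.resize(a,(266,353),interpolation=2),cv2.resize(b,(266,353),interpolation=2),cv2.resize(c,(266,353),interpolation=2)]))"
```

```text
now [ 0.4777 -0.0858  0.2295] psi 82.61 j [ 0.39  0.01 -0.31  1.84  0.    1.28 -0.05] F [-5.1  1.1 14.4] gap 0.0263 t 25.02
xf,yf -0.1841856149544987 -0.0007890766097346964 Fx -5.211329168989236
now [ 0.4777 -0.0858  0.2295] psi 82.61 j [ 0.39  0.01 -0.31  1.84  0.    1.28 -0.05] F [-5.1  1.1 14.4] gap 0.0263 t 25.02
```

View pics/w11c.png

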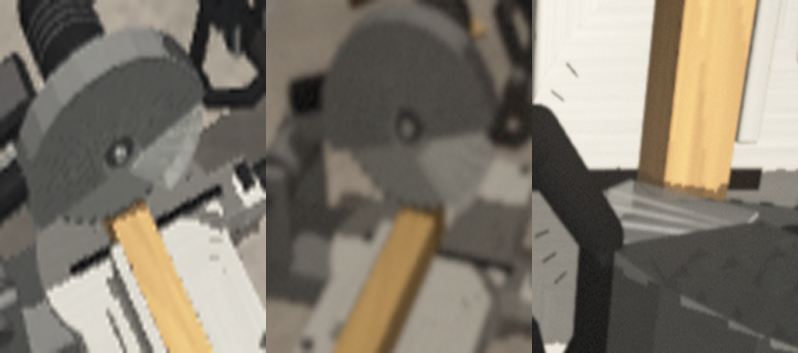

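View pics/w11_wrist.png

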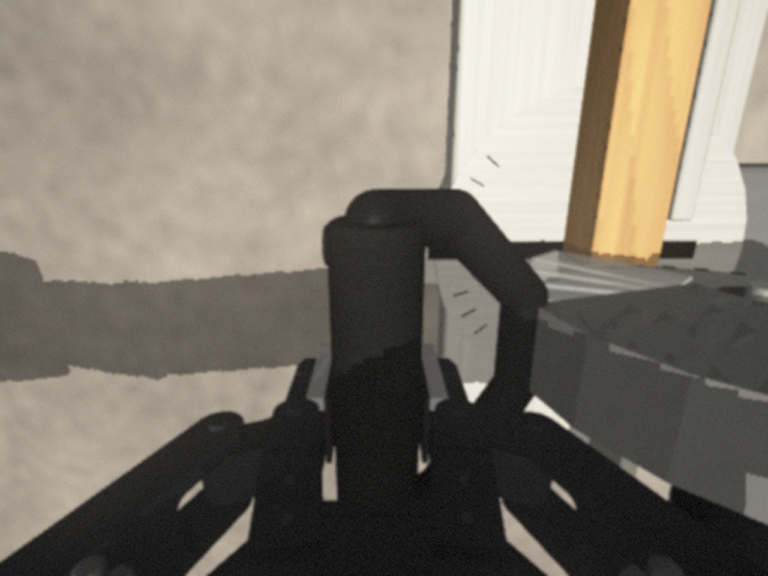

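Emit:
{"name": "apply_moves", "arguments": {"commands": [{"fingers":1,"delta_pos":[0,-0.0004,0.001],"roll":0},{"fingers":1,"delta_pos":[0,-0.0004,0.001],"roll":0},{"fingers":1,"delta_pos":[0,-0.0004,0.001],"roll":0}]}}

```text
time_s: 25.42
tcp_pos: [0.4773, -0.0858, 0.2284]
tcp_rot: [0.002, 0.751, 0.66, 0.001]
contact_force: [-5.4, 2.2, 13.5]
finger_gap: 0.026
```

```bash
python3 st.py
```

```text
now [ 0.4773 -0.0858  0.2284] psi 82.61 j [ 0.39  0.01 -0.31  1.85  0.    1.28 -0.04] F [-5.4  2.2 13.5] gap 0.026 t 25.42
xf,yf -0.18458901010891032 -0.0007952962881837625 Fx -5.597317962829838
```

```bash
python3 - <<'E'
from h import *
from scipy.optimize import least_squares
np.set_printoptions(precision=4,suppress=True)
new={}
for n in("scene","side"):
    ims=[manip.grab_frame(n).astype(np.float32) for _ in range(4)]
    im=np.mean(ims,0)[:,:,::-1]; cv2.imwrite(f"pics/w12_{n}_raw.png",im); new[n]=im.astype(np.uint8)
print(manip.sense()["tcp_pos"])
y=np.radians(-7.4);X=np.array([np.cos(y),np.sin(y),0]);Y=np.array([-X[1],X[0],0])
O=.6692*X-.0229*Y+np.array([0,0,.055])
out=[]
for n in("scene","side"):
    c=cam(n)
    P0=O+.002*X+.0*Y+.175*np.array([0,0,1]);P1=O-.017*X+.14*np.array([0,0,1])
    print(n,"proj raised",proj(c,P0),"down",proj(c,P1))
    a=cv2.imread(f"pics/{n}0.png");b=new[n]
    v=[]
    for im,p in((a,proj(c,P0)),(b,proj(c,P1))):
        p=p.round().astype(int);v.append(cv2.resize(im[p[1]-16:p[1]+16,p[0]-16:p[0]+16],(380,380),interpolation=2))
    out.append(np.hstack(v))
cv2.imwrite("pics/hub.png",np.hstack(out)[:, :] if 0 else np.vstack(out)[:600,:] if 0 else cv2.resize(np.vstack(out),(600,600)))
E
```

```text
[ 0.4773 -0.0858  0.2284]
scene proj raised [208.1817 178.2043] down [213.9672 182.526 ]
side proj raised [233.5976 160.7299] down [239.0917 170.1618][ WARN:0@8.415] global loadsave.cpp:1063 imwrite_ Unsupported depth image for selected encoder is fallbacked to CV_8U.
```

View pics/hub.png

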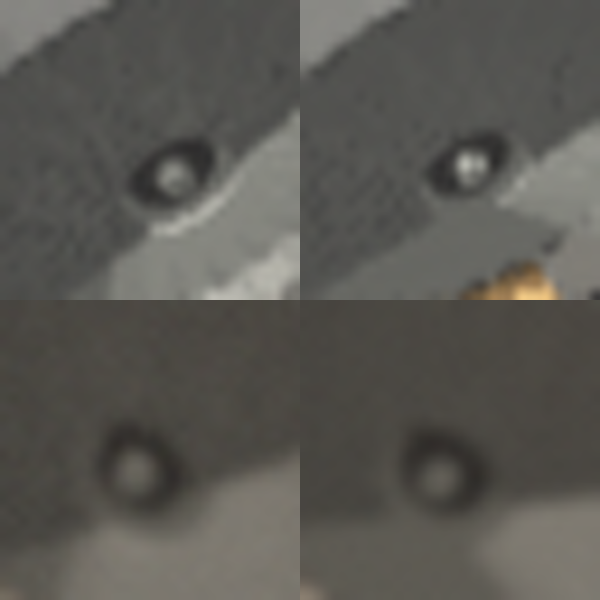

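```bash
cat > hub.py <<'E'
from h import *
import sys
np.set_printoptions(precision=4,suppress=True)
y=np.radians(-7.4);X=np.array([np.cos(y),np.sin(y),0]);Y=np.array([-X[1],X[0],0]);O=.6692*X-.0229*Y+np.array([0,0,.055])
H=np.array([.155,.07]);v0=np.array([.002,.175])-H
def cen(f,yo): # blade centre after rotating by angle f (rad)
    c,s=np.cos(f),np.sin(f); v=np.array([c*v0[0]-s*v0[1],s*v0[0]+c*v0[1]])+H
    return O+v[0]*X+yo*Y+v[1]*np.array([0,0,1]),v
k=8
for n in("scene","side"):
    a=cv2.imread(f"pics/{n}0.png",0)
    b=np.mean([cv2.cvtColor(manip.grab_frame(n),cv2.COLOR_RGB2GRAY).astype(np.float32) for _ in range(3)],0).astype(np.uint8)
    c=cam(n); yo=.015
    p0=proj(c,cen(0,yo)[0])
    # find ring in first image: crop patch 7px half around nearest darkest/bright blob
    U=lambda im:cv2.resize(im,None,fx=k,fy=k,interpolation=cv2.INTER_CUBIC)
    ctr={"scene":(207.5+ (172-150)/9.375,177.5+(175-150)/9.375),"side":(233.5+(141-150)/9.375,160.5+(172-150)/9.375)}[n]
    A=U(a);B=U(b);hx,hy=int(5.5*k),int(4.5*k) 
    cx,cy=int(ctr[0]*k),int(ctr[1]*k);T=A[cy-hy:cy+hy,cx-hx:cx+hx]
    R0=B[cy-4*k-hy:cy+16*k+hy,cx-4*k-hx:cx+12*k+hx]
    m=cv2.matchTemplate(R0,T,cv2.TM_CCOEFF_NORMED);_,s,_,l=cv2.minMaxLoc(m)
    d=np.array([l[0]/k-4,l[1]/k-4])
    best=min((np.linalg.norm(proj(c,cen(f,yo)[0])-p0-d),f) for f in np.linspace(0,.3,601))
    print(n,"score",round(s,3),"disp",d,"resid",best[0],"blade z",cen(best[1],0)[1])
E
python3 hub.py
```

```text
scene score 0.916 disp [5.75  4.125] resid 0.12166770339067018 blade z [-0.0166  0.1406]
side score 0.949 disp [5.375 9.5  ] resid 0.138162443810797 blade z [-0.0168  0.1402]
```

Emit:
{"name": "apply_moves", "arguments": {"commands": [{"fingers":1,"delta_pos":[0,-0.0003,0.0008],"roll":0},{"fingers":1,"delta_pos":[0,-0.0003,0.0008],"roll":0},{"fingers":1,"delta_pos":[0,-0.0003,0.0008],"roll":0}]}}

```text
time_s: 26.37
tcp_pos: [0.4771, -0.0857, 0.2277]
tcp_rot: [0.002, 0.751, 0.66, 0.001]
contact_force: [-5.3, 1.2, 14.4]
finger_gap: 0.0263
```

```bash
python3 st.py; python3 -c "
from h import *
print(manip.sense()['tau'].round(2))"
```

```text
now [ 0.4771 -0.0857  0.2277] psi 82.61 j [ 0.39  0.01 -0.31  1.85  0.    1.28 -0.04] F [-5.3  1.2 14.4] gap 0.0263 t 26.37
xf,yf -0.18485675844235822 -0.0007862683985352704 Fx -5.401960505649654
[  0.12 -32.72   0.14 -35.27   0.21  -1.47  -0.04]
```

Emit:
{"name": "apply_moves", "arguments": {"commands": [{"fingers":1,"delta_pos":[0,-0.0003,0.0008],"roll":0},{"fingers":1,"delta_pos":[0,-0.0003,0.0008],"roll":0},{"fingers":1,"delta_pos":[0,-0.0003,0.0008],"roll":0}]}}

```text
time_s: 26.62
tcp_pos: [0.4768, -0.0857, 0.2269]
tcp_rot: [0.002, 0.751, 0.66, 0.001]
contact_force: [-5.5, 1.5, 14.2]
finger_gap: 0.0261
```

```bash
python3 st.py; python3 hub.py
```

```text
now [ 0.4768 -0.0857  0.2269] psi 82.61 j [ 0.39  0.01 -0.31  1.85  0.    1.28 -0.04] F [-5.5  1.5 14.2] gap 0.0261 t 26.62
xf,yf -0.18509641479247546 -0.0008051304083548337 Fx -5.677903728552
scene score 0.91 disp [5.75  4.125] resid 0.12166770339067018 blade z [-0.0166  0.1406]
side score 0.98 disp [5.5   9.625] resid 0.07684214473766057 blade z [-0.017   0.1396]
```

Emit:
{"name": "apply_moves", "arguments": {"commands": [{"fingers":1,"delta_pos":[0,-0.0003,0.0008],"roll":0},{"fingers":1,"delta_pos":[0,-0.0003,0.0008],"roll":0},{"fingers":1,"delta_pos":[0,-0.0003,0.0008],"roll":0}]}}

```text
time_s: 27.17
tcp_pos: [0.4765, -0.0857, 0.2262]
tcp_rot: [0.002, 0.751, 0.66, 0.001]
contact_force: [-4.6, 1.0, 14.9]
finger_gap: 0.0265
```

```bash
python3 st.py
```

```text
now [ 0.4765 -0.0857  0.2262] psi 82.61 j [ 0.39  0.01 -0.31  1.85  0.    1.27 -0.04] F [-4.6  1.  14.9] gap 0.0265 t 27.17
xf,yf -0.1853785755676275 -0.0008115247668426598 Fx -4.682206673398933
```

Emit:
{"name": "apply_moves", "arguments": {"commands": [{"fingers":1,"delta_pos":[0,-0.0004,0.001],"roll":0},{"fingers":1,"delta_pos":[0,-0.0004,0.001],"roll":0},{"fingers":1,"delta_pos":[0,-0.0004,0.001],"roll":0}]}}

```text
time_s: 27.42
tcp_pos: [0.4764, -0.0857, 0.2256]
tcp_rot: [0.002, 0.751, 0.66, 0.002]
contact_force: [-6.3, 1.1, 17.6]
finger_gap: 0.0261
```

```bash
python3 st.py; python3 hub.py
```

```text
now [ 0.4764 -0.0857  0.2256] psi 82.61 j [ 0.39  0.01 -0.31  1.85  0.    1.27 -0.04] F [-6.3  1.1 17.6] gap 0.0261 t 27.42
xf,yf -0.1855281812479707 -0.0008131626594040896 Fx -6.407449942365795
scene score 0.91 disp [6.   4.25] resid 0.21587899443978628 blade z [-0.0172  0.1393]
side score 0.979 disp [5.5  9.75] resid 0.12878969044891542 blade z [-0.0172  0.1393]
```

Emit:
{"name": "apply_moves", "arguments": {"commands": [{"fingers":1,"delta_pos":[0,0,0],"roll":0},{"fingers":1,"delta_pos":[0,0,0],"roll":0},{"fingers":1,"delta_pos":[0,0,0],"roll":0},{"fingers":1,"delta_pos":[0,0,0],"roll":0}]}}

```text
time_s: 28.05
tcp_pos: [0.4764, -0.0857, 0.2256]
tcp_rot: [0.002, 0.751, 0.66, 0.002]
contact_force: [-6.6, 1.7, 18.6]
finger_gap: 0.0261
```

```bash
python3 st.py; python3 -c "
from h import *
snap('w13',('wrist','scene','side'))
a=cv2.imread('pics/w13_scene_raw.png')[140:260,180:300]
b=cv2.imread('pics/w13_side_raw.png')[140:260,180:300]
cv2.imwrite('pics/w13c.png',np.hstack([cv2.resize(a,(400,400),interpolation=2),cv2.resize(b,(400,400),interpolation=2)]))"
```

```text
now [ 0.4764 -0.0857  0.2256] psi 82.61 j [ 0.39  0.01 -0.31  1.85  0.    1.27 -0.04] F [-6.6  1.7 18.6] gap 0.0261 t 28.05
xf,yf -0.18552810277318332 -0.0008242169920710321 Fx -6.800988548064994
now [ 0.4764 -0.0857  0.2256] psi 82.61 j [ 0.39  0.01 -0.31  1.85  0.    1.27 -0.04] F [-6.6  1.7 18.6] gap 0.0261 t 28.05
```

View pics/w13c.png

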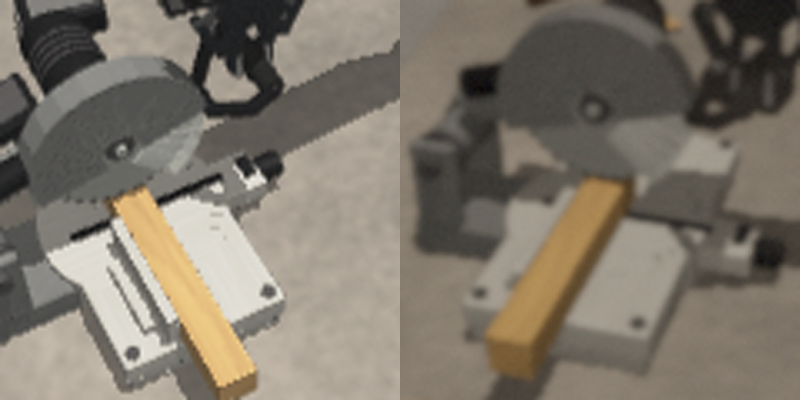

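View pics/w13_wrist.png

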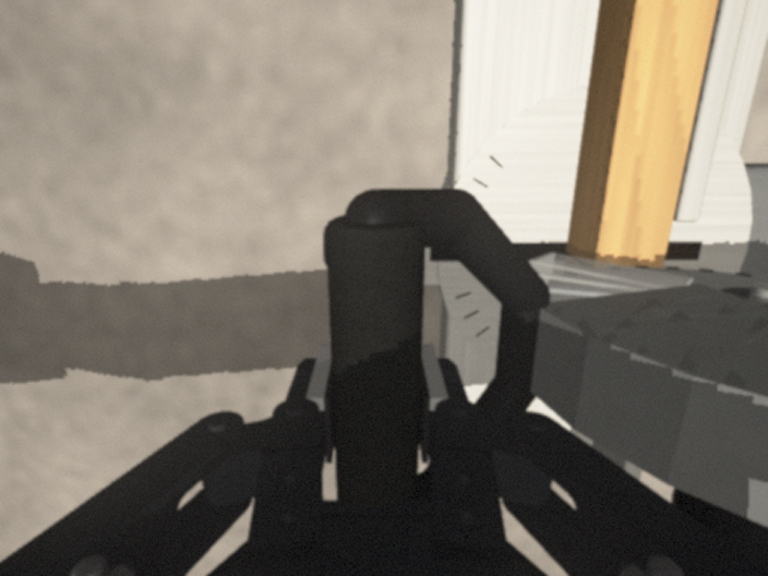

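Emit:
{"name": "apply_moves", "arguments": {"commands": [{"fingers":1,"delta_pos":[0,0.0001,-0.0004],"roll":0},{"fingers":1,"delta_pos":[0,0.0001,-0.0004],"roll":0},{"fingers":1,"delta_pos":[0,0.0001,-0.0004],"roll":0},{"fingers":1,"delta_pos":[0,0.0001,-0.0004],"roll":0}]}}

```text
time_s: 28.53
tcp_pos: [0.4765, -0.0857, 0.2259]
tcp_rot: [0.002, 0.751, 0.66, 0.002]
contact_force: [-5.8, 1.8, 16.4]
finger_gap: 0.0262
```

```bash
python3 st.py; python3 hub.py; python3 -c "
from plant import manip
print(manip.job_done())"
```

```text
now [ 0.4765 -0.0857  0.2259] psi 82.61 j [ 0.39  0.01 -0.31  1.85  0.    1.27 -0.04] F [-5.8  1.8 16.4] gap 0.0262 t 28.53
xf,yf -0.18545585347351284 -0.0007808285122320284 Fx -5.985866069801602
scene score 0.912 disp [6.    4.125] resid 0.3018965342146297 blade z [-0.017   0.1397]
side score 0.978 disp [5.5  9.75] resid 0.12878969044891542 blade z [-0.0172  0.1393]
the job is handed in; nothing more can be done
None
```

I turned the timber end for end, laid it on the saw table and slid it to the fence. I seated it with a push and let go. Then I gripped the handle, brought the head down until the teeth met the wood, eased off slightly, and handed in at about 29 s while still holding the handle down. The job gives no verdict.

**Timber, checked before lowering the head:**
- It lay flush with the fence; its centreline measured about 22–23 mm from the fence face (22.5 mm is flush).
- It was square to within about 0.4°. My readings of the fence's own angle scattered by a similar amount.
- The pencil line came out about 1 mm to the right of the blade plane. Two views gave between −0.1 and −1.8 mm, so they disagree by more than 1 mm, but all are within the 4 mm limit.

**Head, checked at the end:**
- **Height:** The blade centre measured about 0.1395 m above the table in both fixed cameras; the target with teeth on the timber is 0.140 m.
- **Contact:** The handle force rose from about 14.5 N to 18.6 N as the teeth met the wood. It was 16.4 N after easing off, so I estimate about 4 N at the teeth.
- **Disagreement:** Going by handle travel, contact should have come about 3–4 mm earlier than it was felt. I relied on the force and the camera height instead.

The blade hides the pencil line once the head is down, so I could not check it directly there; the timber looked unmoved in the last pictures. I did not touch the battery, tape measure or offcut, but did not re-measure where they lie.

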